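Find the rattling clock housing and mount it on the running stand

TASK

One of the three closed gear housings on the felt mat has a loose part in it: shake them to find out which, and put the quiet ones you tried back upright where they stood. Mount the one that rattles on the running stand, lowered gently over the shaft and the anti-rotation pin together until it sits fully home, and let go; no quiet housing may touch the stand, and the jars, tin and carton standing around must not be pushed about.

Things in the scene. Friction and masses are not known exactly. Their poses are not given: they have to be found in the camera images.
- place_1 (a point): place 1 on the grey felt mat (3 mm thick, fixed to the bench): where a housing's centre is at the start, 29 mm above the bench; own x along the housing's length, z up. The three housings look the same: plain aluminium blocks 116 x 60 x 52 mm (own x, y, z), 0.45 to 0.6 kg, flat long sides to grip, centred on their places with their own x along the place's x. Any of them may be the rattling one.
- place_2 (a point): place 2 on the grey felt mat (3 mm thick, fixed to the bench): as place_1, next to it towards the robot's right. Under each housing: a bore 17 mm square at its centre and an anti-rotation hole 11 mm square 36 mm from it towards own +x, both 26 mm deep. A round boss (18 mm across, 6 mm high) on the lid is right above that second hole. The middles of neighbouring places are 140 mm apart across and staggered 60 mm lengthwise.
- place_3 (a point): place 3 on the grey felt mat (3 mm thick, fixed to the bench): as place_1, at the robot's right end. The weight of 0.12 kg in each housing is held fast somewhere along the length in two of them; in the third it slides up to 38 mm either way along the length and knocks at its stops. It moves when an end is tipped over about 6 degrees or on a lengthwise jerk and stays put while level.
- mat: the grey felt mat as a whole, 190 x 420 x 3 mm, fixed; origin under its centre, own x away from the robot. Tipping the rattling housing one end down and back to level, then the other end down and back, shifts its balance about its y axis by about 0.09 N m; a quiet one shifts nothing. Weight and looks do not tell which it is.
- stand_seat (a point): running stand fixed to the bench. Point on the shaft axis at the top of the grey seat block (116 x 50 mm, flat top 30 mm above the bench). Own x along its length, z up. Shaft 14 mm diameter rises 24 mm from here (top 5 mm tapered); anti-rotation pin 8 mm diameter rises 18 mm (top 4 mm tapered), 36 mm from the shaft towards own +x.
- stand: the same stand as a whole, with its dark base plate 150 x 90 x 12 mm; origin under the plate's centre, 30 mm below stand_seat, same axes. A housing is home with its underside flat on the seat block, its centre 26 mm above stand_seat, its own x along the stand's own x; it fits only that way round. Mat and stand point within 23 degrees of straight away from the robot.
- oil_jar: small clear jar with a white lid on the mat, 48 mm across, 62 mm high, loose; origin at the centre of its underside
- round_tin: round flat brass tin on the mat, 82 mm across, 30 mm high, loose; origin at the centre of its underside
- grease_pot: white pot with a steel lid, 52 mm across, 50 mm high, loose; origin at the centre of its underside
- carton: blue carton 75 x 50 x 45 mm with a paper band, loose; origin at the centre of its underside
Mind the look-alikes: they are no part of the job. Leave any pink look-alike of the stand alone.

How it is judged:
By the outcome, as a careful person would: the job done as asked, in the order asked, and still so for the second after the job is handed in, with the robot touching nothing.
It also fails if it takes over 72 s, if anything falls off the work surface, if the arm or the gripper's body presses on something with over 40 N, if the wrist force passes 120 N, or if a joint passes its speed limit or range.

ROBOT

A 7-joint arm with a two-finger parallel gripper is mounted at the origin on the work surface. World frame = base frame: x ahead of the robot, y to its left, z up, the work surface at z = 0. Lengths are in m, angles in rad, forces in N, time in s.
With the tool pointing down it reaches from about 0.4 to 0.925 m from the base axis. Payload 4.1 kg.
Tool frame: the origin (TCP) lies on the centre line of the jaws, within the pads' length; the fingertips stand 11 mm ahead of it and the grasp point (between the pads) lies 8 mm behind it; x points along the fingers, z is the direction in which the jaws open and shut, and the axes are right-handed (so a half turn about x gives the same grasp; the last joint's range is limited). The gripper opens to 85 mm and grips with 20 to 120 N. Pads are 22 mm wide; open, the fingers measure 114 mm over their backs; the gripper's body (76 mm by 85 mm) begins 54 mm behind the grasp point. The pads swing forward as they close: fully open they stand 13 mm farther back than shut.
Start: joints at [1.053, 0.398, 0.045, 1.537, -0.019, 1.207, -0.051], TCP at [0.264, -0.594, 0.242] pointing down, gripper open.
Joint ranges: [-2.82, 2.82], [-0.49, 2.23], [-1.37, 1.46], [0, 2.46], [-1.36, 4.5], [0.23, 2], [-2.94, 2.94]. Speed limits (rad/s): [2.57, 2.57, 3.14, 3.14, 3.14, 3.14, 3.14].

INTERFACE

Orientations are given as a unit quaternion [x, y, z, w].
In Python, from station import * gives the robot as it stands.
- The arm moves only by the tool play_rows, never from a script. Its argument "steps" is a list of rows, each a list of 2 entries, a list of its own where there are three numbers: the shift along the tool's x, y, z in m, then the turn, a rotation vector about the tool's x, y, z in rad. A call has 1 to 5 rows; each row is the pose to reach, as a shift and turn from the pose commanded when the call began, along the tool's axes at that moment; what a row does not reach only later rows make up. A row lasts 1/10 s, in which the tool goes at most 50 mm and 8.59 degrees, less where a joint would pass 70% of its speed; a pose out of reach is approached as far as the arm can. A call with a gripper value outside its range is refused whole. "jaw" is the closure in counts, from 0 (fully open) to 255 (shut), set as the call begins (left out, the last holds). The fingers move at their own pace and stop on an object; "squeeze" is the grip in N (left out, the last holds). Time passes only in rows, so rows that repeat a pose let the fingers close. It gives the time, the measured TCP pose, the force and the opening at its end, in the units of the state.
- state(): the state, without advancing time (a new reading comes with each control period).
- read_camera(name): name is "scene" or "top" or "wrist"; returns the picture (400x640x3 uint8, red, green, blue); there is no depth.
- get_calibration(name): a dict with "intrinsics" (3x3 intrinsics, pixels), "k1" (the pictures are not rectified: a ray, as slopes to the right and down, at radius r is drawn at 1 + k1 r^2 times it, then the intrinsics apply), "camera_from_world" (4x4, takes a point from world to camera coordinates). Camera axes: x right, y up, looking along -z (the intrinsics and any distortion apply to the point x, -y, -z); pixel columns grow to the right and rows downward; lengths in m; the calibration is good to about 2 mm. A picture is of the moment at which its call begins: read the wrist's pose just before it. get_calibration takes no time and is no camera call; for the wrist camera it gives the pose at the moment of the call.
- close_job(): hands the job in, once; it reports no verdict.
Trained networks look in the newest picture that a camera, given by its name, has taken for a name from the list of things; names that differ only in an ending like _2 or _b are one class to them, and where a whole thing is asked for, a point or a joint stands for the part that bears it (a point fixed in the world has none). Each returns a list of dicts, best first, with "conf" (0 to 1); they miss things now and then, are a little off and sometimes report something else, mostly with a low value. They report only what shows in the picture. A call takes as long as a camera call. They do not tell look-alikes from the thing itself.
- search_frame(camera, query): "bbox" ([left, top, width, height] in pixels, round what is visible of it).
The state is a dict: "time_s": time; "qpos": joint angles; "joint_velocities": joint speeds; "joint_efforts": joint torques, N m; "eef_pos": TCP position; "ee_rot": TCP orientation; "contact_force": force on the tool from outside, world axes, zero at the start; "wrist_torque": the same for the moment, N m; "grip_width": finger opening in m.
Only numpy, scipy, OpenCV 4.12 (cv2) and the standard library are available. Lean on these libraries where they do the work, as an engineer would, in place of code of your own. Each camera call takes 0.05 s, during which the arm holds its last target.

## Working session

There is one attempt and no reset: what is moved stays moved. The work goes in short steps, Python scripts to look and compute and a tool call to move; the robot and the scene stay as the last step left them, time stands still between calls to the robot, and variables do not carry over. Pictures are saved under pics/ and viewed, and the job is handed in when it is done.

Besides the shell and the picture viewer there is one more tool, called after "Request:" in YAML: its name, and indented under it one key for each argument. play_rows: Moves the arm, as the interface text tells. Its arguments: {"type":"object","properties":{"steps":{"type":"array","items":{"type":"array"}},"jaw":{"type":"number"},"squeeze":{"type":"number"}},"required":["steps"]}

```bash
ls; mkdir -p pics; python3 - <<'E'
from station import *
import cv2
for n in ("scene","top"):
    im=read_camera(n); cv2.imwrite(f"pics/{n}0.png",im[:,:,::-1])
    c=get_calibration(n); print(n,c)
    for q in ("place_1","stand","stand_seat","mat","oil_jar","round_tin","grease_pot","carton"):
        print(q,[(d['bbox'],round(d['conf'],2)) for d in search_frame(n,q)][:5])
s=state(); print(s)
E
```

```text
pics
scene {'intrinsics': array([[373.28634236,   0.        , 321.25248298],
       [  0.        , 373.28634236, 202.60158317],
       [  0.        ,   0.        ,   1.        ]]), 'k1': -0.021486695599208884, 'camera_from_world': array([[ 0.11695019,  0.9929831 ,  0.01752732, -0.03200761],
       [-0.57966739,  0.05391968,  0.81306727,  0.27368571],
       [ 0.806417  , -0.10524839,  0.58190584, -1.28928683],
       [ 0.        ,  0.        ,  0.        ,  1.        ]])}
place_1 [([293.2, 180.8, 187.1, 68.1], 0.97)]
stand [([206.9, 146.0, 51.7, 33.3], 0.88), ([102.5, 209.0, 65.8, 49.1], 0.82), ([294.5, 276.2, 36.2, 52.2], 0.62), ([377.1, 138.5, 43.5, 33.6], 0.57)]
stand_seat [([209.6, 145.2, 47.6, 35.1], 0.94), ([194.0, 187.3, 50.9, 43.7], 0.65), ([376.2, 142.3, 46.3, 29.4], 0.62), ([103.1, 205.8, 66.7, 55.2], 0.58), ([293.1, 181.3, 193.2, 69.1], 0.18)]
mat [([290.9, 183.2, 191.1, 67.0], 0.55)]
oil_jar [([293.0, 179.8, 190.2, 72.6], 0.72), ([419.9, 164.6, 22.2, 25.5], 0.68)]
round_tin [([390.5, 210.5, 36.2, 32.7], 0.72), ([420.1, 162.2, 21.6, 25.3], 0.23)]
grease_pot [([169.5, 256.0
[... 1216 characters left out ...]
 1.05298365,  0.39838981,  0.04508616,  1.53662575, -0.01867677,
        1.20689632, -0.05073252]), 'joint_velocities': array([-1.04083012e-03,  2.96784003e-04,  1.69483977e-04, -8.88982622e-05,
        8.19279046e-04,  1.02386892e-03,  9.11463663e-04]), 'joint_efforts': array([ 5.19264468e-04, -4.75000548e+01,  1.36374928e+00, -2.54526061e+01,
        1.15735538e-02,  6.73315390e-04, -1.03971794e-05]), 'eef_pos': array([ 0.26437637, -0.59382869,  0.24234155]), 'ee_rot': array([ 0.38509168,  0.59300293, -0.38514706,  0.59305452]), 'contact_force': array([ 0.43995864, -0.02197588, -0.53675606]), 'wrist_torque': array([-0.02618174, -0.00714425,  0.00433803]), 'grip_width': 0.08541342597388242}
```

View pics/top0.png

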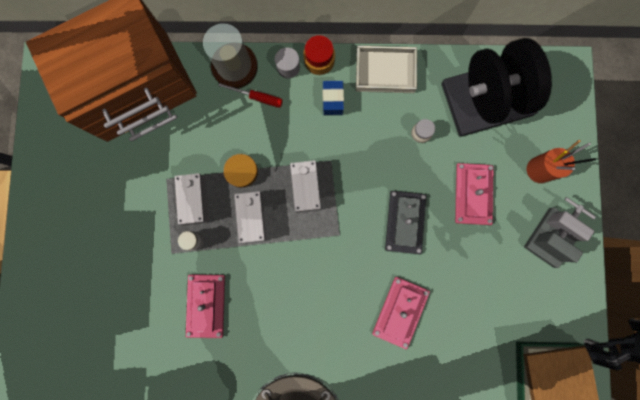

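View pics/scene0.png

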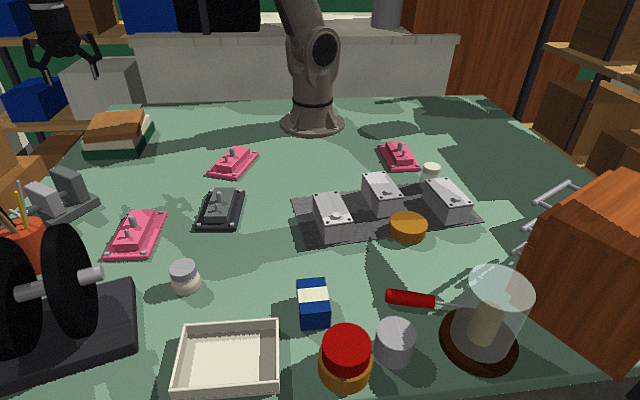

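```bash
python3 - <<'E'
import cv2
im=cv2.imread("pics/top0.png")
cv2.imwrite("pics/top0a.png",cv2.resize(im[140:270,150:350],None,fx=4,fy=4,interpolation=cv2.INTER_CUBIC))
cv2.imwrite("pics/top0b.png",cv2.resize(im[150:350,360:520],None,fx=3,fy=3,interpolation=cv2.INTER_CUBIC))
E
```

```text
(no output)
```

View pics/top0a.png

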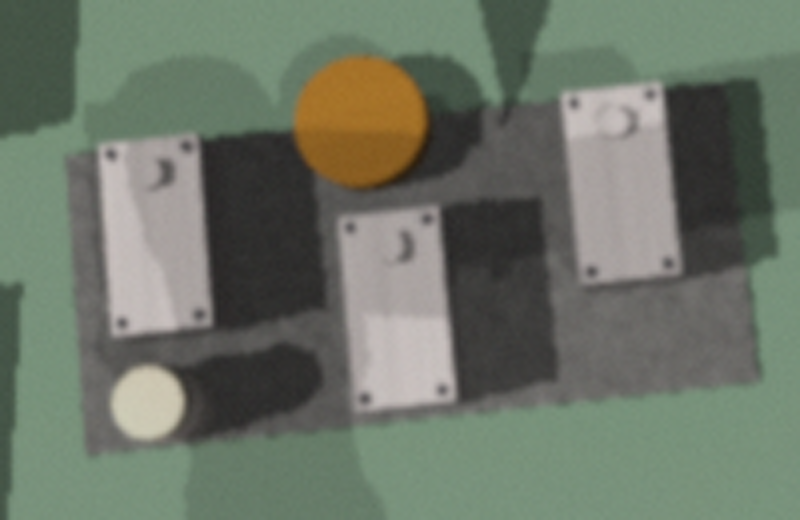

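View pics/top0b.png

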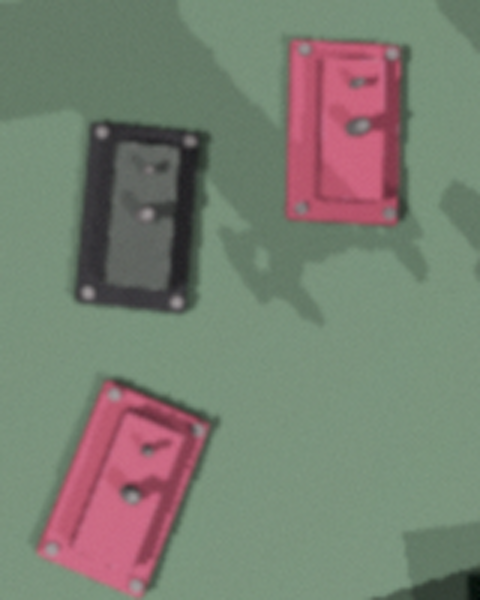

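```bash
cat > h.py <<'E'
import numpy as np, cv2
from scipy.optimize import least_squares
from scipy.spatial.transform import Rotation as R
def proj(c,P):
    T=c["camera_from_world"]; K=c["intrinsics"]
    p=np.asarray(P)@T[:3,:3].T+T[:3,3]
    a=np.c_[p[:,0]/-p[:,2],-p[:,1]/-p[:,2]]
    a=a*(1+c["k1"]*(a**2).sum(1))[:,None]
    return a@K[:2,:2].T+K[:2,2]
def world(x,y,yaw,L):
    L=np.asarray(L,float);c,s=np.cos(yaw),np.sin(yaw)
    return np.c_[x+c*L[:,0]-s*L[:,1],y+s*L[:,0]+c*L[:,1],L[:,2]]
def fit(cal,L,px,x0=(0.6,0,0)):
    px=np.asarray(px,float)
    r=least_squares(lambda v:(proj(cal,world(*v,L))-px).ravel(),x0,loss='soft_l1',f_scale=1)
    return r.x,np.abs(proj(cal,world(*r.x,L))-px).max()
def rect(lx,ly,z,ox=0): # order in top image: TL(+x,+y) TR(+x,-y) BR BL
    return [[ox+lx/2,ly/2,z],[ox+lx/2,-ly/2,z],[ox-lx/2,-ly/2,z],[ox-lx/2,ly/2,z]]
def uncrop(p,off,s): return (np.asarray(p,float)+.5)/s-.5+np.array(off)
def goal(yaw):  # tool x down, tool z along housing +-y ; choose later
    pass
E
python3 - <<'E'
from h import *
from station import *
c=get_calibration("top")
a=lambda p:uncrop(p,(150,140),4)
b=lambda p:uncrop(p,(360,150),3)
for n,p in dict(H1=[(98,143),(198,135),(213,326),(112,336)],H2=[(338,215),(440,206),(456,401),(353,410)],H3=[(561,92),(662,84),(681,273),(582,284)]).items():
    print(n,fit(c,rect(.116,.06,.055),a(p)))
print("mat",fit(c,rect(.19,.42,.003),a([(67,156),(755,80),(762,380),(90,455)])))
print("plate",fit(c,rect(.15,.09,.012),b([(93,121),(207,131),(187,312),(76,301)])))
print("seat",fit(c,rect(.116,.05,.03),b([(116,142),(179,148),(169,290),(106,286)])))
print("pins",fit(c,[[0,0,.054],[.036,0,.048]],b([(147,214),(150,168)])))
s=state();Rm=R.from_quat(s['ee_rot']).as_matrix();print(Rm)
w=get_calibration("wrist");print(w)
T=np.linalg.inv(w["camera_from_world"]);print("cam in tool",Rm.T@(T[:3,3]-s['eef_pos']), Rm.T@T[:3,:3])
E
```

```text
H1 (array([0.52705588, 0.26462291, 0.12424864]), np.float64(0.3401551899646904))
H2 (array([0.4859994 , 0.11841348, 0.11413973]), np.float64(0.2998977274869503))
H3 (array([ 0.56275935, -0.01293749,  0.12334898]), np.float64(0.4997934022424886))
mat (array([0.51570641, 0.11906263, 0.12836026]), np.float64(6.245628221826905))
plate (array([ 0.48357623, -0.2615719 , -0.09642606]), np.float64(1.1587793417573948))
seat (array([ 0.48191181, -0.25983278, -0.07187948]), np.float64(0.4076059922136892))
pins (array([ 0.48251627, -0.25891246, -0.09878743]), np.float64(0.23715473262106457))
[[ 1.85417107e-05  9.13547399e-01  4.06732281e-01]
 [-1.05416689e-04  4.06732281e-01 -9.13547394e-01]
 [-9.99999994e-01 -2.59376391e-05  1.03844655e-04]]
{'intrinsics': array([[299.05080118,   0.        , 318.71347858],
       [  0.        , 299.05080118, 201.06411132],
       [  0.        ,   0.        ,   1.        ]]), 'k1': -0.05798072242341522, 'camera_from_world': array([[ 4.06048265e-01, -9.13851235e-01,  8.53001904e-04,
        -6.51320306e-01],
       [ 8.81460703e-01,  3.91409645e-01, -2.64245185e-01,
         3.39033171e-02],
       [ 2.41146915e-01,  1.08048186e-01,  9.64455160e-01,
        -3.78512116e-01],
       [ 0.00000000e+00,  0.00000000e+00,  0.00000000e+00,
         1.00000000e+00]])}
cam in tool [-0.1322324   0.06684006  0.00104391] [[-7.49137897e-04  2.64220266e-01 -9.64462073e-01]
 [-7.48482730e-04  9.64461925e-01  2.64220807e-01]
 [ 9.99999439e-01  9.19821025e-04 -5.24750673e-04]]
```

```bash
cat >> h.py <<'E'
def toolR(yaw):
    c,s=np.cos(yaw),np.sin(yaw)
    return np.array([[0,c,s],[0,s,-c],[-1,0,0]])
def delta(s,pos,yaw):
    A=R.from_quat(s['ee_rot']).as_matrix()
    d=A.T@(np.asarray(pos)-s['eef_pos']); r=R.from_matrix(A.T@toolR(yaw)).as_rotvec()
    return d.round(4),r.round(4)
E
python3 - <<'E'
from h import *
from station import *
print(delta(state(),(.4825,-.259,.17),-.095))
E
```

```text
(array([ 0.0723,  0.3355, -0.2172]), array([ 5.139e-01,  1.000e-04, -0.000e+00]))
```

Request:
play_rows:
  steps:
    - [[0.01,0.04,-0.026],[0.1,0,0]]
    - [[0.02,0.08,-0.052],[0.2,0,0]]
    - [[0.03,0.12,-0.078],[0.3,0,0]]
    - [[0.04,0.16,-0.104],[0.4,0,0]]
    - [[0.05,0.2,-0.13],[0.514,0,0]]
  jaw: 0

```text
time_s: 1.4
eef_pos: [0.3951, -0.3922, 0.1922]
ee_rot: [0.524, 0.474, -0.524, 0.475]
contact_force: [1.0, -0.6, 0.4]
grip_width: 0.0854
```

```bash
python3 - <<'E'
from h import *
from station import *
print(delta(state(),(.4825,-.259,.17),-.095))
E
```

```text
(array([ 0.0222,  0.0737, -0.1412]), array([-0.0048,  0.0005, -0.0008]))
```

Request:
play_rows:
  steps:
    - [[0.007,0.022,-0.042],[0,0,0]]
    - [[0.014,0.044,-0.084],[0,0,0]]
    - [[0.022,0.074,-0.141],[-0.004,0,0]]
    - [[0.022,0.074,-0.141],[-0.004,0,0]]
    - [[0.022,0.074,-0.141],[-0.004,0,0]]

```text
time_s: 1.9
eef_pos: [0.483, -0.2572, 0.1701]
ee_rot: [0.521, 0.479, -0.52, 0.478]
contact_force: [-0.3, 0.2, -0.9]
grip_width: 0.0855
```

```bash
cat > snap.py <<'E'
import sys,pickle
from h import *
from station import *
n=sys.argv[1]
s=state(); c=get_calibration("wrist"); im=read_camera("wrist")
cv2.imwrite(f"pics/{n}.png",im[:,:,::-1]); pickle.dump((s,c),open(n+".pkl","wb"))
print(s['time_s'],s['eef_pos'],s['joint_velocities'].round(3))
E
python3 snap.py w1
```

```text
1.9 [ 0.48300784 -0.25716755  0.17014074] [ 0.049 -0.007  0.072 -0.003  0.029  0.008  0.02 ]
```

View pics/w1.png

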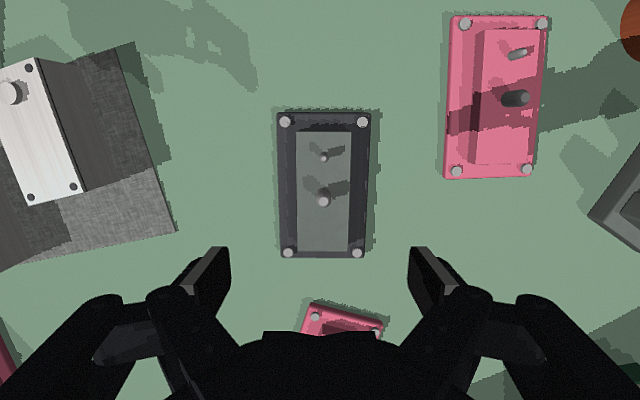

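```bash
python3 - <<'E'
import cv2
im=cv2.imread("pics/w1.png")
cv2.imwrite("pics/w1a.png",cv2.resize(im[100:270,265:385],None,fx=5,fy=3.5 and 5,interpolation=cv2.INTER_CUBIC)[:600] if 0 else cv2.resize(im[100:265,265:385],None,fx=3.6,fy=3.6,interpolation=cv2.INTER_CUBIC))
cv2.imwrite("pics/w1b.png",cv2.resize(im[140:220,285:365],None,fx=7,fy=7,interpolation=cv2.INTER_CUBIC))
E
```

```text
(no output)
```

View pics/w1a.png

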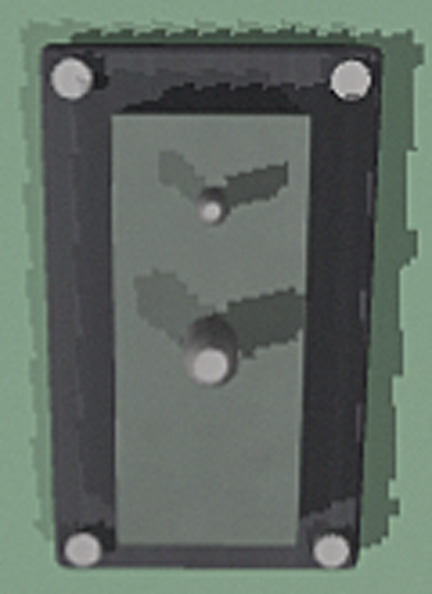

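View pics/w1b.png

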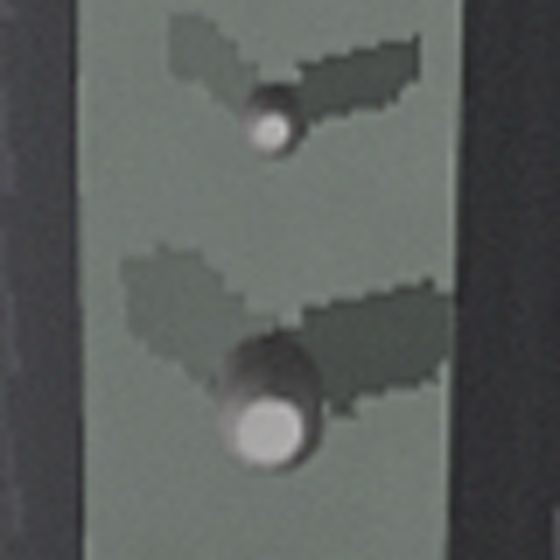

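```bash
python3 - <<'E'
from h import *
import pickle
s,c=pickle.load(open("w1.pkl","rb"))
a=lambda p:uncrop(p,(265,100),3.6)
b=lambda p:uncrop(p,(285,140),7)
pins=b([(268,432),(269,130)]); seat=a([(111,114),(309,115),(296,546),(112,546)]); plate=a([(42,44),(382,44),(356,567),(57,567)])
print(fit(c,[[0,0,.054],[.036,0,.048]],pins))
print(fit(c,rect(.116,.05,.03),seat))
print(fit(c,rect(.15,.09,.012),plate))
L=[[0,0,.054],[.036,0,.048]]+rect(.116,.05,.03)+rect(.15,.09,.012)
v,e=fit(c,L,np.r_[pins,seat,plate]);print(v,e);print((proj(c,world(*v,L))-np.r_[pins,seat,plate]).round(1))
E
```

```text
(array([ 0.48204688, -0.2615199 , -0.08752213]), np.float64(0.2079679045625653))
(array([ 0.48184479, -0.2611219 , -0.0945739 ]), np.float64(0.660694934655794))
(array([ 0.48265034, -0.26203268, -0.09025669]), np.float64(1.0407381030040597))
[ 0.48212254 -0.26146921 -0.09200002] 1.5991079891794016
[[-0.1 -0.3]
 [ 0.1  0.1]
 [-0.5 -0.4]
 [ 0.7 -0.3]
 [ 0.2 -0.1]
 [ 0.9 -0.4]
 [-1.4 -0.3]
 [ 0.3  0.4]
 [ 0.2  1.6]
 [-1.2  1.1]]
```

```bash
python3 - <<'E'
from h import *
from station import *
print(state()['eef_pos'],delta(state(),(.563,-.013,.17),.123))
E
```

```text
[ 0.48153686 -0.26001417  0.17030472] (array([ 2.000e-04,  5.920e-02, -2.533e-01]), array([-0.2118,  0.0005,  0.0003]))
```

Request:
play_rows:
  steps:
    - [[0,0.011,-0.048],[-0.05,0,0]]
    - [[0,0.022,-0.096],[-0.1,0,0]]
    - [[0,0.034,-0.144],[-0.15,0,0]]
    - [[0,0.045,-0.192],[-0.2,0,0]]
    - [[0,0.056,-0.24],[-0.212,0,0]]

```text
time_s: 2.45
eef_pos: [0.5593, -0.0284, 0.1708]
ee_rot: [0.47, 0.528, -0.47, 0.529]
contact_force: [1.2, -0.2, 0.3]
grip_width: 0.0854
```

Request:
play_rows:
  steps:
    - [[0,0.004,-0.013],[0,0,0]]
    - [[0,0.004,-0.013],[0,0,0]]
    - [[0,0.004,-0.013],[0,0,0]]

```text
time_s: 2.75
eef_pos: [0.5609, -0.0168, 0.1702]
ee_rot: [0.469, 0.528, -0.471, 0.529]
contact_force: [0.5, -0.8, 0.6]
grip_width: 0.0857
```

```bash
python3 snap.py w2; python3 - <<'E'
import cv2
im=cv2.imread("pics/w2.png")
cv2.imwrite("pics/w2a.png",cv2.resize(im[80:280,240:400],None,fx=3,fy=3,interpolation=cv2.INTER_CUBIC))
E
```

```text
2.75 [ 0.56086777 -0.01678912  0.17020185] [ 0.015 -0.002  0.014  0.009 -0.002 -0.003 -0.005]
```

View pics/w2.png

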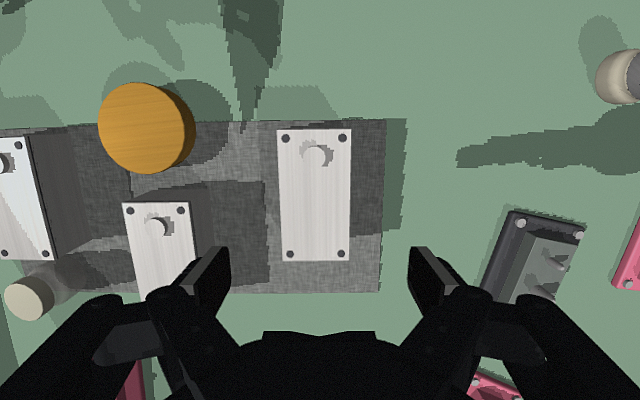

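View pics/w2a.png

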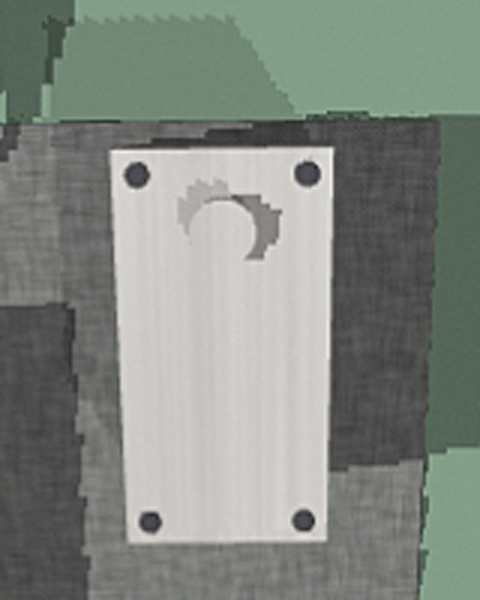

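```bash
python3 - <<'E'
from h import *
import pickle
from station import *
s,c=pickle.load(open("w2.pkl","rb"))
p=uncrop([(110,149),(334,148),(327,541),(128,543)],(240,80),3)
v,e=fit(c,rect(.116,.06,.055),p);print(v,e)
print(state()['eef_pos'],delta(state(),(v[0],v[1],.10),v[2]),delta(state(),(v[0],v[1],.038),v[2]))
E
```

```text
[ 0.56212389 -0.01446036  0.12521699] 0.2812825085318025
[ 0.56077917 -0.0172339   0.17019034] (array([ 0.0702,  0.0017, -0.0028]), array([-0.0095,  0.0022,  0.0009])) (array([ 0.1322,  0.0018, -0.0029]), array([-0.0095,  0.0022,  0.0009]))
```

Request:
play_rows:
  steps:
    - [[0.03,0.0017,-0.0028],[-0.0095,0,0]]
    - [[0.06,0.0017,-0.0028],[-0.0095,0,0]]
    - [[0.09,0.0017,-0.0028],[-0.0095,0,0]]
    - [[0.115,0.0017,-0.0028],[-0.0095,0,0]]
    - [[0.136,0.0017,-0.0028],[-0.0095,0,0]]

```text
time_s: 3.3
eef_pos: [0.5615, -0.0141, 0.0328]
ee_rot: [0.467, 0.53, -0.469, 0.53]
contact_force: [0.2, 0.0, -0.0]
grip_width: 0.0854
```

Request:
play_rows:
  steps:
    - [[0,0,0],[0,0,0]]
    - [[0,0,0],[0,0,0]]

```text
time_s: 3.5
eef_pos: [0.5625, -0.0125, 0.0345]
ee_rot: [0.467, 0.531, -0.468, 0.531]
contact_force: [-0.1, -0.1, 0.3]
grip_width: 0.0849
```

```bash
python3 - <<'E'
from h import *
from station import *
v=(0.56212,-0.01446,0.1252);s=state()
print(s['eef_pos'],delta(s,(v[0],v[1],.034),v[2]),s['contact_force'],s['wrist_torque'])
E
```

```text
[ 0.56252252 -0.01253426  0.03453086] (array([ 0.0005, -0.0006,  0.0019]), array([0.0019, 0.0012, 0.0005])) [-0.09277676 -0.10855903  0.33937406] [-0.05221716  0.02570464 -0.0032071 ]
```

Request:
play_rows:
  steps:
    - [[0.0005,-0.0006,0.0019],[0.002,0.001,0]]
    - [[0.0005,-0.0006,0.0019],[0.002,0.001,0]]

```text
time_s: 3.7
eef_pos: [0.5632, -0.0132, 0.0352]
ee_rot: [0.468, 0.53, -0.467, 0.531]
contact_force: [-0.8, 0.2, 1.0]
grip_width: 0.0854
```

Request:
play_rows:
  steps:
    - [[0,0,0],[0,0,0]]
    - [[0,0,0],[0,0,0]]
    - [[0,0,0],[0,0,0]]
    - [[0,0,0],[0,0,0]]
    - [[0,0,0],[0,0,0]]
  jaw: 255
  squeeze: 80

```text
time_s: 4.2
eef_pos: [0.5632, -0.0123, 0.035]
ee_rot: [0.467, 0.531, -0.466, 0.531]
contact_force: [-0.9, -0.1, 5.7]
grip_width: 0.0585
```

```bash
cat > st.py <<'E'
from h import *
from station import *
s=state();A=R.from_quat(s['ee_rot']).as_matrix()
print(s['time_s'],s['eef_pos'].round(4),'w',s['grip_width'].round(4),'F',s['contact_force'].round(2),'Ttool',(A.T@s['wrist_torque']).round(4),'yaw',np.arctan2(A[1,1],A[0,1]).round(4),'down',(A.T@np.array([0,0,-1])).round(4),'v',np.abs(s['joint_velocities']).max().round(3))
E
python3 st.py
```

```text
Traceback (most recent call last):
  File "st.py", line 4, in <module>
    print(s['time_s'],s['eef_pos'].round(4),'w',s['grip_width'].round(4),'F',s['contact_force'].round(2),'Ttool',(A.T@s['wrist_torque']).round(4),'yaw',np.arctan2(A[1,1],A[0,1]).round(4),'down',(A.T@np.array([0,0,-1])).round(4),'v',np.abs(s['joint_velocities']).max().round(3))
                                                ^^^^^^^^^^^^^^^^^^^^^
AttributeError: 'float' object has no attribute 'round'
```

Request:
play_rows:
  steps:
    - [[-0.02,0,0],[0,0,0]]
    - [[-0.04,0,0],[0,0,0]]
    - [[-0.06,0,0],[0,0,0]]
    - [[-0.06,0,0],[0,0,0]]
    - [[-0.06,0,0],[0,0,0]]

```text
time_s: 4.7
eef_pos: [0.5615, -0.0121, 0.0929]
ee_rot: [0.467, 0.532, -0.467, 0.531]
contact_force: [-0.6, 0.3, -4.5]
grip_width: 0.0588
```

```bash
sed -i "s/s\['grip_width'\].round(4)/round(s['grip_width'],4)/" st.py; python3 st.py;python3 st.py
```

```text
4.7 [ 0.5615 -0.0121  0.0929] w 0.0588 F [-0.61  0.31 -4.52] Ttool [-0.0267 -0.0015 -0.0302] yaw 0.1286 down [1.     0.0013 0.001 ] v 0.02
4.7 [ 0.5615 -0.0121  0.0929] w 0.0588 F [-0.61  0.31 -4.52] Ttool [-0.0267 -0.0015 -0.0302] yaw 0.1286 down [1.     0.0013 0.001 ] v 0.02
```

Request:
play_rows:
  steps:
    - [[0,0,0],[0,0,0.14]]
    - [[0,0,0],[0,0,0.28]]
    - [[0,0,0],[0,0,0.28]]
    - [[0,0,0],[0,0,0.28]]
    - [[0,0,0],[0,0,0.28]]

```text
time_s: 5.2
eef_pos: [0.5633, -0.0119, 0.0937]
ee_rot: [0.537, 0.461, -0.388, 0.591]
contact_force: [0.5, 0.7, -4.9]
grip_width: 0.0589
```

Request:
play_rows:
  steps:
    - [[0,0,0],[0,0,-0.14]]
    - [[0,0,0],[0,0,-0.28]]
    - [[0,0,0],[0,0,-0.28]]
    - [[0,0,0],[0,0,-0.28]]
    - [[0,0,0],[0,0,-0.28]]

```text
time_s: 5.7
eef_pos: [0.5617, -0.0123, 0.0933]
ee_rot: [0.467, 0.531, -0.467, 0.531]
contact_force: [-0.5, -0.7, -5.4]
grip_width: 0.0591
```

```bash
python3 st.py
```

```text
5.7 [ 0.5617 -0.0123  0.0933] w 0.0591 F [-0.47 -0.65 -5.39] Ttool [ 0.0068 -0.0475 -0.0742] yaw 0.1283 down [1.e+00 5.e-04 9.e-04] v 0.021
```

Request:
play_rows:
  steps:
    - [[0,0,0],[0,0,-0.14]]
    - [[0,0,0],[0,0,-0.28]]
    - [[0,0,0],[0,0,-0.28]]
    - [[0,0,0],[0,0,-0.28]]
    - [[0,0,0],[0,0,-0.28]]

```text
time_s: 6.2
eef_pos: [0.5612, -0.0126, 0.094]
ee_rot: [0.389, 0.591, -0.536, 0.461]
contact_force: [0.2, -0.4, -4.4]
grip_width: 0.059
```

Request:
play_rows:
  steps:
    - [[0,0,0],[0,0,0.14]]
    - [[0,0,0],[0,0,0.28]]
    - [[0,0,0],[0,0,0.28]]
    - [[0,0,0],[0,0,0.28]]
    - [[0,0,0],[0,0,0.28]]

```text
time_s: 6.7
eef_pos: [0.5634, -0.0121, 0.0949]
ee_rot: [0.468, 0.531, -0.466, 0.531]
contact_force: [0.7, 0.2, -4.2]
grip_width: 0.0588
```

```bash
python3 st.py
```

```text
6.7 [ 0.5634 -0.0121  0.0949] w 0.0588 F [ 0.69  0.21 -4.19] Ttool [-0.0045  0.0106  0.0375] yaw 0.1282 down [ 1.0e+00 -1.6e-03  6.0e-04] v 0.02
```

```bash
cat > avg.py <<'E'
from h import *
from station import *
X=[]
for i in range(10):
    read_camera("wrist"); s=state();A=R.from_quat(s['ee_rot']).as_matrix()
    X.append(np.r_[A.T@s['wrist_torque'],s['contact_force'],s['eef_pos'],np.arctan2(A[1,1],A[0,1])])
X=np.array(X);print(s['time_s'],X.mean(0).round(4));print(X.std(0).round(4));print(X[:,2].round(3))
E
python3 avg.py
```

```text
7.2 [-2.6000e-03 -9.0000e-04 -9.2000e-03 -1.4500e-01 -1.3870e-01 -4.6725e+00
  5.6300e-01 -1.2000e-02  9.3900e-02  1.2850e-01]
[2.560e-02 1.990e-02 1.990e-02 5.366e-01 4.442e-01 4.535e-01 5.000e-04
 1.000e-04 4.000e-04 1.000e-04]
[ 0.027 -0.009 -0.023 -0.03  -0.012  0.021 -0.009 -0.007 -0.042 -0.007]
```

Request:
play_rows:
  steps:
    - [[0,0,0],[0,0,0.14]]
    - [[0,0,0],[0,0,0.28]]
    - [[0,0,0],[0,0,0.28]]
    - [[0,0,0],[0,0,0.28]]
    - [[0,0,0],[0,0,0.28]]

```text
time_s: 7.7
eef_pos: [0.5641, -0.0119, 0.0948]
ee_rot: [0.537, 0.461, -0.388, 0.591]
contact_force: [1.0, 0.5, -5.3]
grip_width: 0.059
```

Request:
play_rows:
  steps:
    - [[0,0,0],[0,0,-0.14]]
    - [[0,0,0],[0,0,-0.28]]
    - [[0,0,0],[0,0,-0.28]]
    - [[0,0,0],[0,0,-0.28]]

```text
time_s: 8.1
eef_pos: [0.5644, -0.0115, 0.0939]
ee_rot: [0.468, 0.531, -0.466, 0.531]
contact_force: [-0.9, 0.5, -5.6]
grip_width: 0.0589
```

```bash
python3 avg.py
```

```text
8.6 [-0.0267 -0.0067 -0.0389 -0.021   0.1608 -4.5972  0.5618 -0.0123  0.0938
  0.1282]
[2.280e-02 3.490e-02 3.230e-02 4.403e-01 3.637e-01 5.827e-01 4.000e-04
 2.000e-04 2.000e-04 2.000e-04]
[-0.073 -0.1   -0.065 -0.033 -0.065 -0.019 -0.004 -0.009 -0.003 -0.018]
```

Request:
play_rows:
  steps:
    - [[0.025,0,0],[0,0,0]]
    - [[0.045,0,0],[0,0,0]]
    - [[0.054,0,0],[0,0,0]]
    - [[0.058,0,0],[0,0,0]]
    - [[0.06,0,0],[0,0,0]]

```text
time_s: 9.1
eef_pos: [0.5616, -0.0121, 0.035]
ee_rot: [0.466, 0.532, -0.467, 0.53]
contact_force: [-10.1, 1.2, 15.2]
grip_width: 0.0587
```

```bash
python3 st.py; python3 -c "
from station import *
read_camera('top')"; python3 st.py
```

```text
9.1 [ 0.5616 -0.0121  0.035 ] w 0.0587 F [-10.05   1.22  15.24] Ttool [-0.0159  0.1532 -1.6624] yaw 0.1281 down [1.0e+00 2.4e-03 7.0e-04] v 0.009
9.15 [ 0.5619 -0.0121  0.0351] w 0.0589 F [-3.07  0.05 -2.76] Ttool [-0.0367 -0.0039 -0.3383] yaw 0.1283 down [1.0e+00 1.2e-03 6.0e-04] v 0.051
```

Request:
play_rows:
  steps:
    - [[0.0003,0.0005,0],[0,0,0]]
    - [[0.0005,0.001,0],[0,0,0]]

```text
time_s: 9.35
eef_pos: [0.5629, -0.0121, 0.035]
ee_rot: [0.467, 0.531, -0.467, 0.531]
contact_force: [-7.6, 0.5, 9.7]
grip_width: 0.0588
```

Request:
play_rows:
  steps:
    - [[0,0,0],[0,0,0]]
    - [[0,0,0],[0,0,0]]
    - [[0,0,0],[0,0,0]]
    - [[0,0,0],[0,0,0]]
  jaw: 0

```text
time_s: 9.75
eef_pos: [0.564, -0.0119, 0.0336]
ee_rot: [0.467, 0.531, -0.466, 0.531]
contact_force: [-0.3, 0.9, -0.8]
grip_width: 0.0854
```

```bash
python3 st.py; python3 - <<'E'
from h import *
from station import *
print(delta(state(),(.486,.1175,.17),.12))
E
```

```text
9.75 [ 0.564  -0.0119  0.0336] w 0.0854 F [-0.27  0.85 -0.78] Ttool [-0.0299 -0.015   0.0131] yaw 0.1284 down [ 1.0e+00 -1.5e-03  8.0e-04] v 0.005
(array([-0.1364, -0.0606, -0.1385]), array([ 0.0084, -0.0008, -0.0015]))
```

Request:
play_rows:
  steps:
    - [[-0.03,0,0],[0,0,0]]
    - [[-0.08,0,0],[0,0,0]]
    - [[-0.128,0,0],[0,0,0]]
    - [[-0.136,0,0],[0,0,0]]

```text
time_s: 10.15
eef_pos: [0.5677, -0.0118, 0.1758]
ee_rot: [0.47, 0.528, -0.464, 0.534]
contact_force: [0.3, -0.9, 0.6]
grip_width: 0.0853
```

```bash
python3 snap.py w3; python3 - <<'E'
import cv2
im=cv2.imread("pics/w3.png")
cv2.imwrite("pics/w3a.png",cv2.resize(im[80:280,240:400],None,fx=3,fy=3,interpolation=cv2.INTER_CUBIC))
E
```

```text
10.15 [ 0.56766706 -0.01180094  0.17576415] [ 0.005 -0.032  0.    -0.009 -0.02   0.121  0.016]
```

View pics/w3a.png

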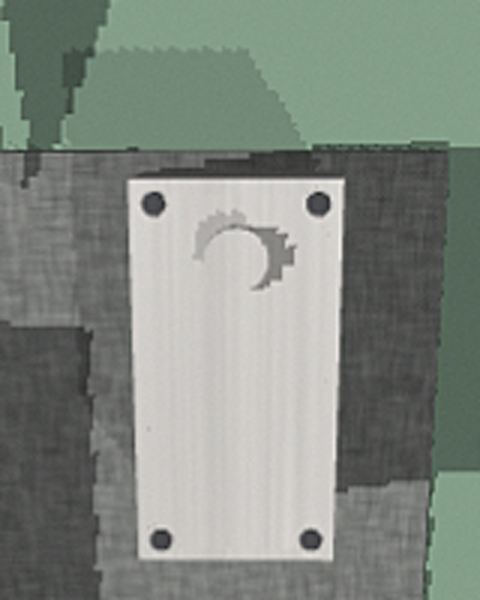

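Request:
play_rows:
  steps:
    - [[0,-0.018,-0.042],[0,0,0]]
    - [[0,-0.037,-0.084],[0,0,0]]
    - [[0,-0.06,-0.128],[0.008,0,0]]
    - [[0,-0.0606,-0.1385],[0.008,0,-0.001]]
    - [[0,-0.0606,-0.1385],[0.008,0,-0.001]]

```text
time_s: 10.7
eef_pos: [0.4842, 0.1195, 0.1685]
ee_rot: [0.467, 0.531, -0.468, 0.529]
contact_force: [0.6, -0.4, -0.3]
grip_width: 0.0855
```

```bash
python3 - <<'E'
from station import *
for i in range(3): read_camera("top")
E
python3 snap.py w4; python3 - <<'E'
import cv2
im=cv2.imread("pics/w4.png")
cv2.imwrite("pics/w4a.png",cv2.resize(im[80:280,240:400],None,fx=3,fy=3,interpolation=cv2.INTER_CUBIC))
E
```

```text
10.85 [0.48605705 0.11563953 0.1687551 ] [ 0.011 -0.001  0.007 -0.006 -0.003  0.003 -0.003]
```

View pics/w4a.png

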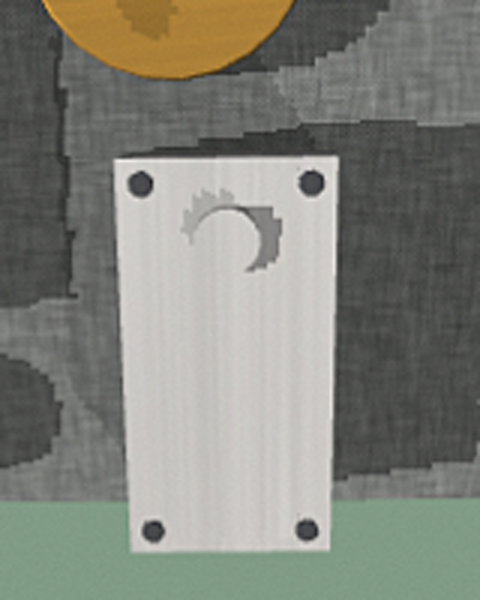

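```bash
python3 - <<'E'
from h import *
import pickle
from station import *
s,c=pickle.load(open("w3.pkl","rb"))
print("H3 now",fit(c,rect(.116,.06,.055),uncrop([(127,180),(345,179),(332,559),(139,560)],(240,80),3)))
s,c=pickle.load(open("w4.pkl","rb"))
v,e=fit(c,rect(.116,.06,.055),uncrop([(113,157),(338,156),(329,549),(132,551)],(240,80),3));print(v,e)
print(delta(state(),(v[0],v[1],.034),v[2]))
E
```

```text
H3 now (array([ 0.56238329, -0.01325124,  0.1271606 ]), np.float64(0.49607347583093997))
[0.48526114 0.11703419 0.12608199] 0.2731662306528051
(array([ 0.1349, -0.0005, -0.0017]), array([-0.0089, -0.0001,  0.0017]))
```

Request:
play_rows:
  steps:
    - [[0.035,-0.0005,-0.0017],[-0.009,0,0.0015]]
    - [[0.075,-0.0005,-0.0017],[-0.009,0,0.0015]]
    - [[0.11,-0.0005,-0.0017],[-0.009,0,0.0015]]
    - [[0.134,-0.0005,-0.0017],[-0.009,0,0.0015]]
    - [[0.135,-0.0005,-0.0017],[-0.009,0,0.0015]]

```text
time_s: 11.4
eef_pos: [0.4824, 0.1167, 0.0312]
ee_rot: [0.465, 0.532, -0.469, 0.529]
contact_force: [-0.3, 0.1, 0.5]
grip_width: 0.0853
```

Request:
play_rows:
  steps:
    - [[0,0,0],[0,0,0]]
    - [[0,0,0],[0,0,0]]

```text
time_s: 11.6
eef_pos: [0.4862, 0.119, 0.0357]
ee_rot: [0.468, 0.53, -0.466, 0.531]
contact_force: [0.6, 1.1, 0.2]
grip_width: 0.0855
```

```bash
python3 - <<'E'
from h import *
from station import *
v=(0.48526,0.11703,0.126)
for i in range(2):
    s=state();print(s['eef_pos'],delta(s,(v[0],v[1],.034),v[2]));read_camera("top")
E
```

```text
[0.48620021 0.1190044  0.03572815] (array([ 0.0017, -0.0012,  0.0018]), array([ 0.0021, -0.0011, -0.0033]))
[0.4862165  0.11921785 0.03592349] (array([ 0.0019, -0.0012,  0.002 ]), array([ 0.0025, -0.0011, -0.0037]))
```

Request:
play_rows:
  steps:
    - [[0.0018,-0.0012,0.002],[0.0025,-0.001,-0.003]]
    - [[0.0018,-0.0012,0.002],[0.0025,-0.001,-0.003]]

```text
time_s: 11.9
eef_pos: [0.4839, 0.1167, 0.0331]
ee_rot: [0.467, 0.531, -0.468, 0.53]
contact_force: [0.7, -0.2, -0.6]
grip_width: 0.0853
```

Request:
play_rows:
  steps:
    - [[0,0,0],[0,0,0]]
    - [[0,0,0],[0,0,0]]
    - [[0,0,0],[0,0,0]]
    - [[0,0,0],[0,0,0]]
  jaw: 255

```text
time_s: 12.3
eef_pos: [0.4841, 0.1175, 0.0332]
ee_rot: [0.467, 0.531, -0.468, 0.53]
contact_force: [-1.4, 0.1, 5.1]
grip_width: 0.0589
```

Request:
play_rows:
  steps:
    - [[-0.02,0,0],[0,0,0]]
    - [[-0.04,0,0],[0,0,0]]
    - [[-0.06,0,0],[0,0,0]]
    - [[-0.06,0,0],[0,0,0.14]]
    - [[-0.06,0,0],[0,0,0.28]]

```text
time_s: 12.8
eef_pos: [0.4844, 0.1172, 0.0929]
ee_rot: [0.538, 0.46, -0.388, 0.591]
contact_force: [0.2, -1.5, -6.5]
grip_width: 0.0592
```

Request:
play_rows:
  steps:
    - [[0,0,0],[0,0,0]]
    - [[0,0,0],[0,0,0]]
    - [[0,0,0],[0,0,-0.14]]
    - [[0,0,0],[0,0,-0.28]]
    - [[0,0,0],[0,0,-0.28]]

```text
time_s: 13.3
eef_pos: [0.4901, 0.1186, 0.0934]
ee_rot: [0.469, 0.531, -0.467, 0.53]
contact_force: [1.7, 0.5, -4.7]
grip_width: 0.0586
```

```bash
python3 avg.py
```

```text
13.8 [-1.410e-02 -3.400e-03 -4.820e-02 -4.172e-01 -1.191e-01 -5.429e+00
  4.837e-01  1.171e-01  9.240e-02  1.269e-01]
[2.260e-02 2.730e-02 2.660e-02 4.917e-01 3.804e-01 3.167e-01 1.500e-03
 3.000e-04 3.000e-04 7.000e-04]
[-0.056 -0.053 -0.081 -0.098 -0.058 -0.038 -0.037  0.    -0.035 -0.026]
```

Request:
play_rows:
  steps:
    - [[0,0,0],[0,0,-0.14]]
    - [[0,0,0],[0,0,-0.28]]
    - [[0,0,0],[0,0,-0.28]]
    - [[0,0,0],[0,0,-0.28]]

```text
time_s: 14.2
eef_pos: [0.4842, 0.1172, 0.092]
ee_rot: [0.388, 0.591, -0.537, 0.46]
contact_force: [-0.7, -0.4, -5.3]
grip_width: 0.059
```

Request:
play_rows:
  steps:
    - [[0,0,0],[0,0,0.14]]
    - [[0,0,0],[0,0,0.28]]
    - [[0,0,0],[0,0,0.28]]

```text
time_s: 14.5
eef_pos: [0.4764, 0.1154, 0.0921]
ee_rot: [0.464, 0.532, -0.47, 0.53]
contact_force: [-1.6, -0.4, -5.4]
grip_width: 0.0591
```

```bash
python3 avg.py
```

```text
15.0 [ 4.2000e-03  3.4000e-03  2.5500e-02  1.5890e-01 -2.2300e-01 -5.4527e+00
  4.8380e-01  1.1710e-01  9.3000e-02  1.2700e-01]
[2.100e-02 2.820e-02 4.000e-02 4.873e-01 3.656e-01 4.550e-01 1.800e-03
 5.000e-04 4.000e-04 6.000e-04]
[-0.005  0.101  0.071 -0.001  0.07   0.02  -0.037  0.008  0.006  0.02 ]
```

```bash
python3 avg.py
```

```text
15.5 [ 0.0108 -0.0132 -0.0072 -0.1094  0.3151 -5.1161  0.4839  0.1171  0.0925
  0.1268]
[4.420e-02 4.210e-02 3.850e-02 4.094e-01 5.181e-01 2.794e-01 1.000e-04
 0.000e+00 1.000e-04 1.000e-04]
[-0.052 -0.051 -0.047 -0.004  0.029  0.067 -0.015 -0.018 -0.02   0.039]
```

Request:
play_rows:
  steps:
    - [[0,0,0],[0,0,0.14]]
    - [[0,0,0],[0,0,0.28]]
    - [[0,0,0],[0,0,0.28]]
    - [[0,0,0],[0,0,0.28]]

```text
time_s: 15.9
eef_pos: [0.4823, 0.1167, 0.0923]
ee_rot: [0.535, 0.462, -0.39, 0.59]
contact_force: [-0.1, 0.8, -5.7]
grip_width: 0.0588
```

Request:
play_rows:
  steps:
    - [[0,0,0],[0,0,-0.14]]
    - [[0,0,0],[0,0,-0.28]]
    - [[0,0,0],[0,0,-0.28]]
    - [[0,0,0],[0,0,-0.28]]
    - [[0,0,0],[0,0,-0.28]]

```text
time_s: 16.4
eef_pos: [0.4832, 0.117, 0.0923]
ee_rot: [0.466, 0.531, -0.468, 0.53]
contact_force: [-1.2, 0.5, -4.9]
grip_width: 0.0589
```

```bash
python3 avg.py
```

```text
16.9 [ 1.3400e-02 -2.6000e-03 -6.5000e-03 -2.7450e-01 -1.3080e-01 -5.5151e+00
  4.8330e-01  1.1700e-01  9.2600e-02  1.2720e-01]
[1.630e-02 3.390e-02 3.420e-02 4.602e-01 6.311e-01 6.686e-01 4.000e-04
 1.000e-04 1.000e-04 1.000e-04]
[-0.044  0.023 -0.017  0.03  -0.01   0.009 -0.037 -0.011  0.055 -0.061]
```

Request:
play_rows:
  steps:
    - [[0.025,0,0],[0,0,0]]
    - [[0.045,0,0],[0,0,0]]
    - [[0.054,0.0005,0],[0,0,0]]
    - [[0.058,0.001,0],[0,0,0]]
    - [[0.06,0.001,0],[0,0,0]]

```text
time_s: 17.4
eef_pos: [0.4847, 0.1173, 0.0332]
ee_rot: [0.466, 0.531, -0.468, 0.53]
contact_force: [-6.6, -1.8, 14.1]
grip_width: 0.059
```

Request:
play_rows:
  steps:
    - [[0.0003,0,0],[0,0,0]]

```text
time_s: 17.5
eef_pos: [0.4851, 0.1174, 0.0333]
ee_rot: [0.467, 0.531, -0.468, 0.53]
contact_force: [-2.9, -0.4, 2.2]
grip_width: 0.0588
```

Request:
play_rows:
  steps:
    - [[0,0,0],[0,0,0]]
    - [[0,0,0],[0,0,0]]
    - [[0,0,0],[0,0,0]]
    - [[0,0,0],[0,0,0]]
  jaw: 0

```text
time_s: 17.9
eef_pos: [0.4854, 0.1174, 0.0328]
ee_rot: [0.467, 0.531, -0.468, 0.53]
contact_force: [-1.0, -0.6, 0.3]
grip_width: 0.0854
```

Request:
play_rows:
  steps:
    - [[-0.03,0,0],[0,0,0]]
    - [[-0.08,0,0],[0,0,0]]
    - [[-0.128,0,0],[0,0,0]]
    - [[-0.136,0,0],[0,0,0]]
    - [[-0.136,0,0],[0,0,0]]

```text
time_s: 18.4
eef_pos: [0.4866, 0.1177, 0.1705]
ee_rot: [0.468, 0.53, -0.467, 0.531]
contact_force: [-1.3, -0.2, -0.0]
grip_width: 0.0851
```

```bash
python3 snap.py w5; python3 - <<'E'
import cv2
im=cv2.imread("pics/w5.png")
cv2.imwrite("pics/w5a.png",cv2.resize(im[80:280,240:400],None,fx=3,fy=3,interpolation=cv2.INTER_CUBIC))
from h import *
from station import *
print(delta(state(),(.527,.264,.17),.126))
E
```

```text
18.4 [0.48655512 0.11770149 0.17046611] [-0.004  0.046  0.006  0.059  0.003 -0.01  -0.004]
(array([-0.0016,  0.0601, -0.1403]), array([0.0007, 0.0003, 0.0014]))
```

View pics/w5a.png

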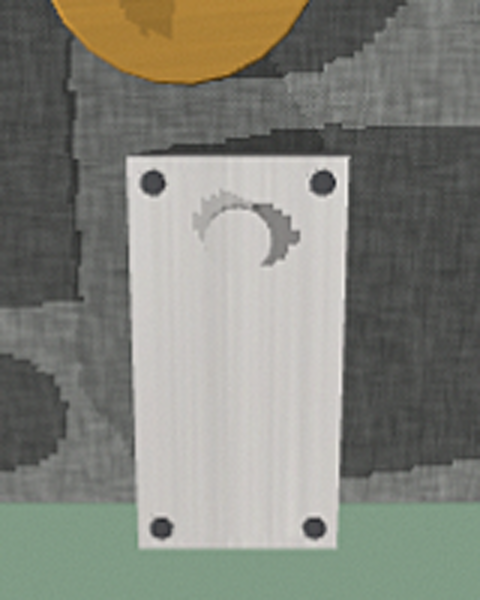

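H2 is back upright in place (edges ~ same). Now place 1.

Request:
play_rows:
  steps:
    - [[0,0.019,-0.045],[0,0,0]]
    - [[0,0.038,-0.09],[0,0,0]]
    - [[0,0.057,-0.134],[0,0,0]]
    - [[0,0.06,-0.14],[0,0,0]]
    - [[0,0.06,-0.14],[0,0,0]]

```text
time_s: 18.95
eef_pos: [0.5253, 0.2652, 0.1656]
ee_rot: [0.464, 0.533, -0.468, 0.53]
contact_force: [-0.4, -0.4, -0.5]
grip_width: 0.0852
```

```bash
python3 - <<'E'
from station import *
for i in range(5): read_camera("top")
E
python3 snap.py w6; python3 - <<'E'
import cv2
im=cv2.imread("pics/w6.png")
cv2.imwrite("pics/w6a.png",cv2.resize(im[80:280,240:400],None,fx=3,fy=3,interpolation=cv2.INTER_CUBIC))
E
```

```text
19.2 [0.52669875 0.26139106 0.16752372] [-0.001 -0.007 -0.006 -0.007 -0.002 -0.001 -0.   ]
```

View pics/w6a.png

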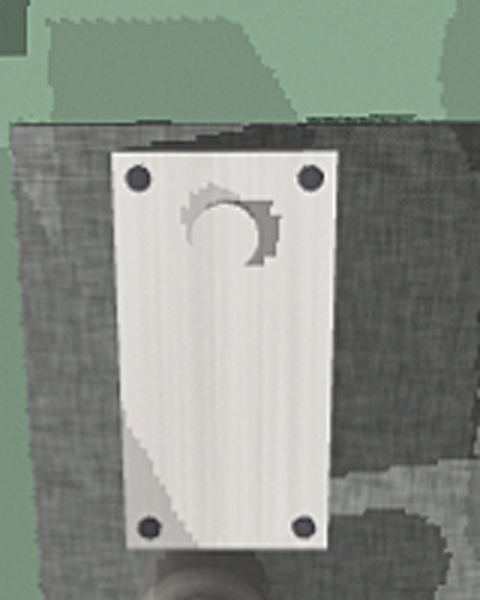

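View pics/w6.png

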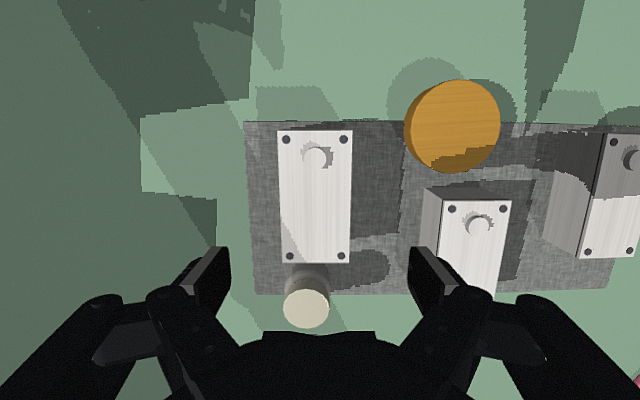

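```bash
python3 - <<'E'
from h import *
import pickle
from station import *
s,c=pickle.load(open("w6.pkl","rb"))
v,e=fit(c,rect(.116,.06,.055),uncrop([(111,153),(338,152),(328,548),(127,549)],(240,80),3));print(v,e)
print(delta(state(),(v[0],v[1],.034),v[2]))
E
```

```text
[0.5267218  0.26326169 0.12749348] 0.31110943928587176
(array([ 0.1339,  0.0005, -0.0017]), array([-0.0031,  0.0013,  0.003 ]))
```

Request:
play_rows:
  steps:
    - [[0.035,0.0005,-0.0017],[-0.003,0.001,0.003]]
    - [[0.075,0.0005,-0.0017],[-0.003,0.001,0.003]]
    - [[0.11,0.0005,-0.0017],[-0.003,0.001,0.003]]
    - [[0.133,0.0005,-0.0017],[-0.003,0.001,0.003]]
    - [[0.134,0.0005,-0.0017],[-0.003,0.001,0.003]]

```text
time_s: 19.75
eef_pos: [0.5243, 0.2628, 0.031]
ee_rot: [0.465, 0.532, -0.469, 0.53]
contact_force: [-0.3, -0.2, 0.7]
grip_width: 0.0855
```

Request:
play_rows:
  steps:
    - [[0,0,0],[0,0,0]]
    - [[0,0,0],[0,0,0]]
    - [[0,0,0],[0,0,0]]

```text
time_s: 20.05
eef_pos: [0.528, 0.266, 0.036]
ee_rot: [0.468, 0.531, -0.465, 0.532]
contact_force: [0.4, -0.1, -0.3]
grip_width: 0.085
```

```bash
python3 - <<'E'
from h import *
from station import *
v=(0.52672,0.26326,0.1275)
for i in range(3):
    s=state();print(s['eef_pos'],delta(s,(v[0],v[1],.034),v[2]));read_camera("top")
E
```

```text
[0.52804215 0.26599532 0.03601713] (array([ 0.002 , -0.0017,  0.0025]), array([ 0.002 , -0.002 , -0.0038]))
[0.52783229 0.26590107 0.03578322] (array([ 0.0018, -0.0015,  0.0025]), array([ 0.0021, -0.0018, -0.0033]))
[0.52761866 0.2658328  0.03552081] (array([ 0.0015, -0.0012,  0.0024]), array([ 0.0022, -0.0016, -0.0029]))
```

Request:
play_rows:
  steps:
    - [[0.0012,-0.0008,0.0022],[0.002,-0.001,-0.002]]
    - [[0.0012,-0.0008,0.0022],[0.002,-0.001,-0.002]]
    - [[0.0012,-0.0008,0.0022],[0.002,-0.001,-0.002]]

```text
time_s: 20.5
eef_pos: [0.5262, 0.263, 0.0329]
ee_rot: [0.467, 0.531, -0.468, 0.531]
contact_force: [-0.8, 0.1, 0.0]
grip_width: 0.0857
```

Request:
play_rows:
  steps:
    - [[0,0,0],[0,0,0]]
    - [[0,0,0],[0,0,0]]
    - [[0,0,0],[0,0,0]]
    - [[0,0,0],[0,0,0]]
  jaw: 255

```text
time_s: 20.9
eef_pos: [0.5267, 0.2639, 0.0335]
ee_rot: [0.467, 0.531, -0.467, 0.531]
contact_force: [0.1, 0.7, 3.8]
grip_width: 0.059
```

```bash
python3 st.py
```

```text
20.9 [0.5267 0.2639 0.0335] w 0.059 F [0.1  0.73 3.85] Ttool [0.0135 0.1938 0.0163] yaw 0.128 down [1.e+00 3.e-04 8.e-04] v 0.002
```

Request:
play_rows:
  steps:
    - [[-0.025,0,0],[0,0,0]]
    - [[-0.06,0,0],[0,0,0]]
    - [[-0.09,0,0],[0,0,0]]
    - [[-0.09,0,0],[0,0,0.14]]
    - [[-0.09,0,0],[0,0,0.28]]

```text
time_s: 21.4
eef_pos: [0.5274, 0.2629, 0.1235]
ee_rot: [0.538, 0.459, -0.387, 0.591]
contact_force: [0.8, -1.4, -5.1]
grip_width: 0.0587
```

Request:
play_rows:
  steps:
    - [[0,0,0],[0,0,0]]
    - [[0,0,0],[0,0,0]]
    - [[0,0,0],[0,0,-0.14]]
    - [[0,0,0],[0,0,-0.28]]
    - [[0,0,0],[0,0,-0.28]]

```text
time_s: 21.9
eef_pos: [0.5321, 0.2629, 0.1228]
ee_rot: [0.469, 0.53, -0.468, 0.529]
contact_force: [0.7, -1.1, -4.1]
grip_width: 0.059
```

Request:
play_rows:
  steps:
    - [[0,0,0],[0,0,0]]
    - [[0,0,0],[0,0,0]]
    - [[0,0,0],[0,0,0]]

```text
time_s: 22.2
eef_pos: [0.5252, 0.2632, 0.1227]
ee_rot: [0.466, 0.532, -0.467, 0.531]
contact_force: [-0.1, 0.1, -4.3]
grip_width: 0.0586
```

```bash
python3 avg.py
```

```text
22.7 [-1.8000e-03 -1.5000e-03  7.3000e-03 -9.2300e-02  1.0040e-01 -4.8478e+00
  5.2600e-01  2.6330e-01  1.2310e-01  1.2850e-01]
[2.970e-02 2.680e-02 2.890e-02 6.665e-01 5.231e-01 6.049e-01 3.000e-04
 0.000e+00 1.000e-04 4.000e-04]
[-0.041  0.022  0.002 -0.02  -0.01   0.013  0.002  0.068  0.002  0.037]
```

Request:
play_rows:
  steps:
    - [[0,0,0],[0,0,-0.14]]
    - [[0,0,0],[0,0,-0.28]]
    - [[0,0,0],[0,0,-0.28]]
    - [[0,0,0],[0,0,-0.28]]

```text
time_s: 23.1
eef_pos: [0.5269, 0.263, 0.122]
ee_rot: [0.389, 0.591, -0.537, 0.46]
contact_force: [-0.7, -0.0, -4.5]
grip_width: 0.0588
```

Request:
play_rows:
  steps:
    - [[0,0,0],[0,0,0.14]]
    - [[0,0,0],[0,0,0.28]]
    - [[0,0,0],[0,0,0.28]]
    - [[0,0,0],[0,0,0.28]]
    - [[0,0,0],[0,0,0.28]]

```text
time_s: 23.6
eef_pos: [0.5273, 0.2635, 0.124]
ee_rot: [0.467, 0.531, -0.467, 0.531]
contact_force: [0.1, 0.2, -4.6]
grip_width: 0.0586
```

```bash
python3 avg.py
```

```text
24.1 [ 1.5200e-02 -3.1000e-03  1.9000e-03  1.1310e-01 -1.5020e-01 -4.7066e+00
  5.2710e-01  2.6330e-01  1.2300e-01  1.2720e-01]
[2.610e-02 2.860e-02 3.360e-02 4.159e-01 4.612e-01 5.154e-01 5.000e-04
 1.000e-04 3.000e-04 3.000e-04]
[ 0.046  0.024 -0.026 -0.025  0.025  0.038 -0.033  0.039 -0.022 -0.047]
```

```bash
python3 snap.py w7
```

```text
24.1 [0.5264738  0.26319668 0.12275745] [-0.    -0.002 -0.001  0.004  0.001 -0.001 -0.   ]
```

Request:
play_rows:
  steps:
    - [[0,0,0],[0,0,0.14]]
    - [[0,0,0],[0,0,0.28]]
    - [[0,0,0],[0,0,0.28]]
    - [[0,0,0],[0,0,0.28]]
  squeeze: 120

```text
time_s: 24.55
eef_pos: [0.5252, 0.2631, 0.1228]
ee_rot: [0.535, 0.462, -0.39, 0.591]
contact_force: [0.8, 0.1, -4.7]
grip_width: 0.0582
```

```bash
python3 snap.py w8; python3 st.py; python3 - <<'E'
import cv2,numpy as np
a=cv2.imread("pics/w7.png");b=cv2.imread("pics/w8.png")
cv2.imwrite("pics/w78.png",np.hstack([a[100:400,140:500],b[100:400,140:500]]))
E
```

```text
24.55 [0.5252408  0.26305128 0.12278208] [ 0.02   0.018  0.004 -0.071  0.006 -0.018 -0.003]
24.6 [0.5271 0.2636 0.1236] w 0.0581 F [ 0.39  0.12 -4.6 ] Ttool [ 0.003   0.0322 -0.4293] yaw 0.1277 down [ 9.615e-01 -2.747e-01  2.000e-04] v 0.04
```

View pics/w78.png

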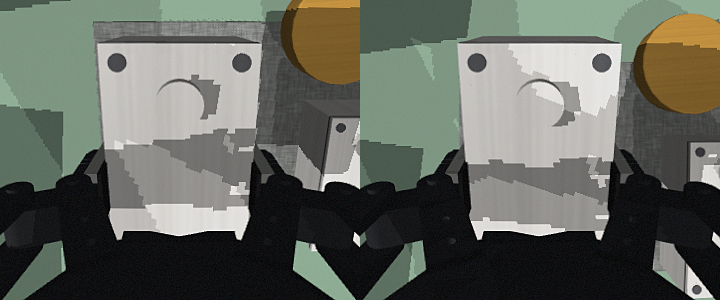

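```bash
python3 - <<'E'
import cv2,numpy as np
a=cv2.imread("pics/w7.png");b=cv2.imread("pics/w8.png")
for n,i in(("7",a),("8",b)):
    cv2.imwrite(f"pics/w{n}c.png",cv2.resize(i[125:345,220:420],None,fx=2.7,fy=2.7,interpolation=cv2.INTER_CUBIC))
E
python3 avg.py
```

```text
25.1 [ 0.005   0.0095 -0.5152  0.0545 -0.0774 -4.569   0.5275  0.2634  0.1233
  0.1268]
[3.130e-02 3.110e-02 3.570e-02 6.471e-01 3.240e-01 5.583e-01 6.000e-04
 3.000e-04 4.000e-04 5.000e-04]
[-0.471 -0.541 -0.494 -0.505 -0.522 -0.586 -0.541 -0.509 -0.455 -0.529]
```

View pics/w7c.png

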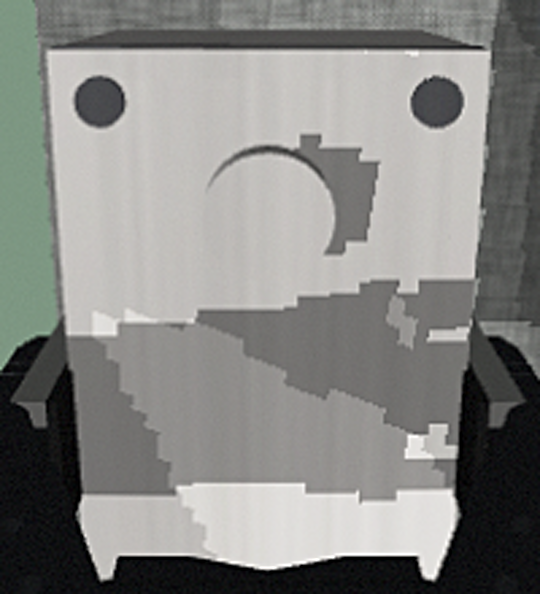

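View pics/w8c.png

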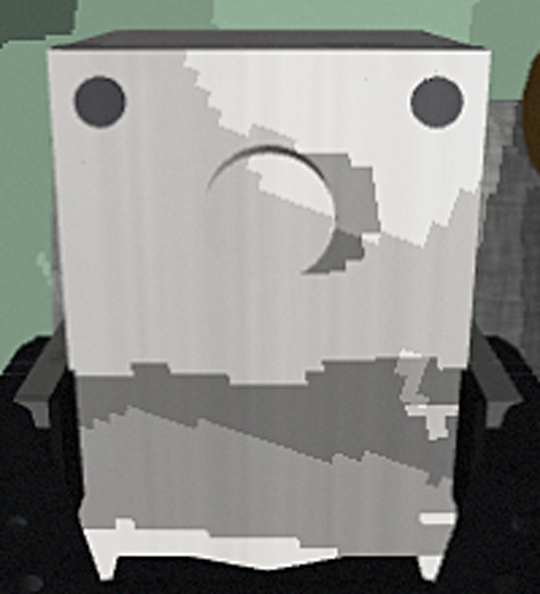

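```bash
cat > avg.py <<'E'
from h import *
from station import *
X=[];E=[]
for i in range(10):
    read_camera("wrist"); s=state();A=R.from_quat(s['ee_rot']).as_matrix()
    X.append(np.r_[A.T@s['wrist_torque'],s['contact_force'],s['eef_pos'],np.arctan2(A[1,1],A[0,1])]);E.append(s['joint_efforts'])
X=np.array(X);E=np.array(E);print(s['time_s'],X.mean(0).round(4));print(X[:,2].round(3),(A.T@[0,0,-1]).round(4))
print('eff',E.mean(0).round(4),E.std(0).round(4))
E
echo
```

Request:
play_rows:
  steps:
    - [[0,0,0],[0,0,-0.14]]
    - [[0,0,0],[0,0,-0.28]]
    - [[0,0,0],[0,0,-0.28]]
    - [[0,0,0],[0,0,-0.28]]
    - [[0,0,0],[0,0,-0.28]]

```text
time_s: 25.6
eef_pos: [0.5252, 0.2631, 0.1225]
ee_rot: [0.466, 0.531, -0.467, 0.531]
contact_force: [-0.3, 0.4, -4.7]
grip_width: 0.0581
```

```bash
python3 avg.py
```

```text
26.1 [ 4.7000e-03 -7.7000e-03 -1.2500e-02  1.4380e-01  2.1480e-01 -4.7968e+00
  5.2570e-01  2.6330e-01  1.2300e-01  1.2880e-01]
[-0.027 -0.028  0.01  -0.035 -0.004 -0.017 -0.035 -0.007  0.012  0.005] [ 1.0e+00  1.2e-03 -2.0e-04]
eff [ 5.45000e-02 -4.68479e+01 -3.14830e+00 -2.35235e+01  1.38000e-02
  7.90000e-03 -2.00000e-03] [0.1372 0.1777 0.0831 0.1044 0.015  0.0155 0.0014]
```

Request:
play_rows:
  steps:
    - [[0,0,0],[0,0,-0.14]]
    - [[0,0,0],[0,0,-0.28]]
    - [[0,0,0],[0,0,-0.28]]
    - [[0,0,0],[0,0,-0.28]]
    - [[0,0,0],[0,0,-0.28]]

```text
time_s: 26.6
eef_pos: [0.5254, 0.2636, 0.1233]
ee_rot: [0.388, 0.591, -0.536, 0.461]
contact_force: [-0.7, 1.0, -4.6]
grip_width: 0.0583
```

```bash
python3 avg.py
```

```text
27.1 [-2.1000e-03  6.0000e-04  5.3740e-01  5.1200e-02  1.6860e-01 -4.8697e+00
  5.2590e-01  2.6340e-01  1.2360e-01  1.2860e-01]
[0.556 0.464 0.534 0.515 0.542 0.498 0.566 0.585 0.595 0.519] [ 9.608e-01  2.774e-01 -2.000e-04]
eff [ 3.95000e-02 -5.42208e+01 -4.60180e+00 -2.29855e+01 -6.39200e-01
  1.34650e+00 -1.10000e-03] [0.1419 0.3649 0.1105 0.0348 0.0177 0.0163 0.0009]
```

Request:
play_rows:
  steps:
    - [[0,0,0],[0,0,0.14]]
    - [[0,0,0],[0,0,0.28]]
    - [[0,0,0],[0,0,0.28]]
    - [[0,0,0],[0,0,0.28]]
    - [[0,0,0],[0,0,0.28]]

```text
time_s: 27.6
eef_pos: [0.528, 0.2634, 0.1235]
ee_rot: [0.467, 0.531, -0.468, 0.53]
contact_force: [-0.1, -0.4, -4.1]
grip_width: 0.0581
```

```bash
python3 avg.py
```

```text
28.1 [-2.4000e-03  5.4000e-03 -2.3600e-02  1.6110e-01 -2.9830e-01 -4.9019e+00
  5.2720e-01  2.6320e-01  1.2290e-01  1.2700e-01]
[ 0.023  0.008 -0.049 -0.058 -0.017 -0.037 -0.047 -0.052  0.01  -0.017] [ 1.0e+00  1.8e-03 -1.0e-04]
eff [-3.02000e-02 -4.71957e+01 -3.19590e+00 -2.35562e+01  5.40000e-03
  1.04000e-02  1.70000e-03] [0.101  0.1996 0.0734 0.1359 0.0135 0.021  0.0012]
```

Request:
play_rows:
  steps:
    - [[0.03,0,0],[0,0,0]]
    - [[0.06,0,0],[0,0,0]]
    - [[0.08,0,0],[0,0,0]]
    - [[0.087,0,0],[0,0,0]]
    - [[0.09,0,0],[0,0,0]]

```text
time_s: 28.6
eef_pos: [0.5248, 0.2623, 0.0337]
ee_rot: [0.465, 0.532, -0.469, 0.53]
contact_force: [-10.7, -6.6, 19.7]
grip_width: 0.0589
```

```bash
python3 -c "
from station import *
read_camera('top')"; python3 st.py
```

```text
28.65 [0.5253 0.2626 0.0339] w 0.0582 F [-1.4  -0.08 -4.4 ] Ttool [ 0.0098 -0.0688 -0.0499] yaw 0.1278 down [ 1.      0.0042 -0.002 ] v 0.073
```

Request:
play_rows:
  steps:
    - [[0.0,0.0005,0],[0,0,0]]
    - [[0.0004,0.001,0],[0,0,0]]

```text
time_s: 28.85
eef_pos: [0.5282, 0.2639, 0.0337]
ee_rot: [0.467, 0.531, -0.467, 0.531]
contact_force: [-1.8, -0.6, 2.6]
grip_width: 0.0587
```

Request:
play_rows:
  steps:
    - [[0,0,0],[0,0,0]]
    - [[0,0,0],[0,0,0]]
    - [[0,0,0],[0,0,0]]
    - [[0,0,0],[0,0,0]]
  jaw: 0

```text
time_s: 29.25
eef_pos: [0.5276, 0.2635, 0.0329]
ee_rot: [0.467, 0.531, -0.467, 0.531]
contact_force: [0.0, 0.3, -0.1]
grip_width: 0.0853
```

Request:
play_rows:
  steps:
    - [[-0.03,0,0],[0,0,0]]
    - [[-0.08,0,0],[0,0,0]]
    - [[-0.128,0,0],[0,0,0]]
    - [[-0.136,0,0],[0,0,0]]
    - [[-0.136,0,0],[0,0,0]]

```text
time_s: 29.75
eef_pos: [0.5288, 0.2641, 0.171]
ee_rot: [0.468, 0.53, -0.466, 0.531]
contact_force: [-0.7, -0.1, -0.1]
grip_width: 0.0853
```

```bash
python3 snap.py w9; python3 - <<'E'
import cv2
im=cv2.imread("pics/w9.png")
cv2.imwrite("pics/w9a.png",cv2.resize(im[80:280,240:400],None,fx=3,fy=3,interpolation=cv2.INTER_CUBIC))
from h import *
from station import *
import pickle
s,c=pickle.load(open("w5.pkl","rb"))
v,e=fit(c,rect(.116,.06,.055),uncrop([(126,156),(350,155),(336,547),(139,549)],(240,80),3));print("H2",v,e)
print(delta(state(),(v[0],v[1],.12),v[2]))
E
```

```text
29.75 [0.52878766 0.26409948 0.17095274] [-0.001  0.047  0.01   0.061  0.004 -0.01  -0.003]
H2 [0.4867108  0.11644095 0.12646476] 0.5205140244561335
(array([ 0.0488, -0.0591,  0.1404]), array([0.0013, 0.0001, 0.0007]))
```

View pics/w9a.png

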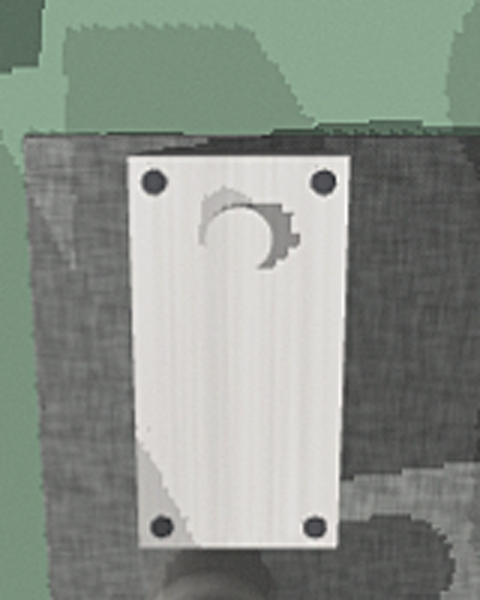

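Request:
play_rows:
  steps:
    - [[0,-0.019,0.045],[0,0,0]]
    - [[0,-0.038,0.09],[0,0,0]]
    - [[0.01,-0.057,0.135],[0.001,0,0]]
    - [[0.03,-0.0591,0.1404],[0.001,0,0]]
    - [[0.05,-0.0591,0.1404],[0.001,0,0]]

```text
time_s: 30.3
eef_pos: [0.4848, 0.1129, 0.1161]
ee_rot: [0.467, 0.53, -0.47, 0.529]
contact_force: [-0.1, 0.3, 0.1]
grip_width: 0.0855
```

Request:
play_rows:
  steps:
    - [[0,0,0],[0,0,0]]
    - [[0.03,0,0],[0,0,0]]
    - [[0.06,0,0],[0,0,0]]
    - [[0.085,0,0],[0,0,0]]
    - [[0.085,0,0],[0,0,0]]

```text
time_s: 30.8
eef_pos: [0.4832, 0.1161, 0.0304]
ee_rot: [0.464, 0.533, -0.47, 0.529]
contact_force: [-0.6, 0.2, -0.2]
grip_width: 0.0852
```

```bash
python3 - <<'E'
from h import *
from station import *
v=(0.4867,0.1165,0.1265)
for i in range(4):
    s=state();print(s['eef_pos'],delta(s,(v[0],v[1],.034),v[2]));read_camera("top")
E
```

```text
[0.48323263 0.11606099 0.03044247] (array([-0.0036,  0.0035,  0.    ]), array([0.0016, 0.0009, 0.0098]))
[0.48487254 0.11656534 0.03225083] (array([-0.0018,  0.0018,  0.0003]), array([0.0015, 0.0004, 0.0061]))
[0.48623733 0.11691858 0.03353897] (array([-0.0005,  0.0004,  0.0005]), array([ 0.0012, -0.    ,  0.0029]))
[0.48717385 0.11708301 0.03441209] (array([ 0.0004, -0.0005,  0.0005]), array([ 0.0009, -0.0002,  0.0006]))
```

Request:
play_rows:
  steps:
    - [[0,0,0.0005],[0,0,0]]
    - [[0,0,0.0005],[0,0,0]]
    - [[0,0,0.0005],[0,0,0]]
    - [[0,0,0.0005],[0,0,0]]
  jaw: 255
  squeeze: 120

```text
time_s: 31.4
eef_pos: [0.4879, 0.1168, 0.0355]
ee_rot: [0.468, 0.53, -0.467, 0.531]
contact_force: [-1.3, 0.2, 8.0]
grip_width: 0.0577
```

Request:
play_rows:
  steps:
    - [[-0.02,0,0],[0,0,0]]
    - [[-0.04,0,0],[0,0,0]]
    - [[-0.065,0,0],[0,0,0]]
    - [[-0.065,0,0],[0,0,0.15]]
    - [[-0.065,0,0],[0,0,0.3]]

```text
time_s: 31.9
eef_pos: [0.488, 0.1162, 0.1]
ee_rot: [0.543, 0.453, -0.381, 0.595]
contact_force: [0.2, -2.5, -6.6]
grip_width: 0.0583
```

```bash
python3 st.py; python3 avg.py
```

```text
31.9 [0.488  0.1162 0.1   ] w 0.0583 F [ 0.25 -2.46 -6.64] Ttool [-2.000e-04 -2.800e-01 -6.568e-01] yaw 0.1254 down [ 0.9536 -0.301   0.0013] v 1.914
32.4 [ 1.8000e-03 -3.0100e-02 -7.7630e-01 -9.0600e-01 -7.1800e-02 -5.8003e+00
  4.8450e-01  1.1520e-01  9.7700e-02  1.2730e-01]
[-1.931 -0.981 -0.625 -0.549 -0.54  -0.563 -0.605 -0.612 -0.682 -0.676] [ 9.558e-01 -2.942e-01  3.000e-04]
eff [ -0.1483 -32.4035  -0.7259 -22.8367   0.4983  -2.0213  -0.0928] [0.3046 0.8697 0.3074 6.2925 0.3215 1.3581 0.1648]
```

Request:
play_rows:
  steps:
    - [[0,0,0],[0,0,-0.15]]
    - [[0,0,0],[0,0,-0.3]]
    - [[0,0,0],[0,0,-0.3]]
    - [[0,0,0],[0,0,-0.3]]
    - [[0,0,0],[0,0,-0.3]]

```text
time_s: 32.9
eef_pos: [0.4855, 0.1157, 0.0981]
ee_rot: [0.467, 0.531, -0.468, 0.53]
contact_force: [0.6, -0.2, -5.1]
grip_width: 0.0581
```

```bash
python3 avg.py
```

```text
33.4 [-6.6000e-03  8.8000e-03 -1.0000e-03  3.8400e-02  1.9550e-01 -5.7399e+00
  4.8600e-01  1.1590e-01  9.8600e-02  1.2730e-01]
[-0.019 -0.035  0.013 -0.001  0.057 -0.044  0.019  0.037 -0.002 -0.034] [ 1.0e+00  1.2e-03 -2.0e-04]
eff [ 2.41000e-02 -3.91502e+01 -1.86870e+00 -2.16172e+01  1.41000e-02
 -6.00000e-04 -1.20000e-03] [0.0401 0.1721 0.0213 0.1511 0.0057 0.022  0.0008]
```

Request:
play_rows:
  steps:
    - [[0,0,0],[0,0,-0.15]]
    - [[0,0,0],[0,0,-0.3]]
    - [[0,0,0],[0,0,-0.3]]
    - [[0,0,0],[0,0,-0.3]]

```text
time_s: 33.8
eef_pos: [0.4874, 0.1161, 0.0977]
ee_rot: [0.383, 0.595, -0.542, 0.454]
contact_force: [-0.6, -0.1, -5.3]
grip_width: 0.058
```

```bash
python3 avg.py
```

```text
34.3 [-1.390e-02 -2.700e-03  6.384e-01 -1.488e-01 -2.736e-01 -5.404e+00
  4.863e-01  1.160e-01  9.900e-02  1.271e-01]
[0.563 0.626 0.636 0.652 0.655 0.667 0.62  0.664 0.622 0.679] [ 9.551e-01  2.963e-01 -3.000e-04]
eff [ 3.79000e-02 -4.73153e+01 -2.97240e+00 -2.09391e+01 -4.01000e-01
  1.65640e+00 -4.00000e-04] [6.200e-02 4.116e-01 6.850e-02 1.935e-01 1.460e-02 3.590e-02 3.000e-04]
```

Request:
play_rows:
  steps:
    - [[0,0,0],[0,0,0.15]]
    - [[0,0,0],[0,0,0.3]]
    - [[0,0,0],[0,0,0.3]]
    - [[0,0,0],[0,0,0.3]]
    - [[0,0,0],[0,0,0.3]]

```text
time_s: 34.8
eef_pos: [0.4879, 0.1163, 0.0993]
ee_rot: [0.467, 0.531, -0.468, 0.53]
contact_force: [0.7, 0.7, -6.0]
grip_width: 0.058
```

```bash
python3 avg.py
```

```text
35.3 [-5.600e-03  6.000e-04  4.900e-03  3.453e-01 -7.780e-02 -5.601e+00
  4.874e-01  1.162e-01  9.870e-02  1.266e-01]
[ 0.029  0.021  0.002  0.033 -0.004 -0.042 -0.008  0.011 -0.018  0.026] [ 1.0e+00  1.9e-03 -1.0e-04]
eff [-3.40000e-03 -3.94924e+01 -1.90980e+00 -2.15950e+01  5.90000e-03
  1.97000e-02  8.00000e-04] [0.007  0.1691 0.013  0.1694 0.0044 0.026  0.0005]
```

Request:
play_rows:
  steps:
    - [[0.03,0,0],[0,0,0]]
    - [[0.05,0,0],[0,0,0]]
    - [[0.06,-0.0005,0],[0,0,0]]
    - [[0.064,-0.0005,0],[0,0,0]]
    - [[0.065,-0.0005,0],[0,0,0]]

```text
time_s: 35.8
eef_pos: [0.4846, 0.1156, 0.0356]
ee_rot: [0.465, 0.531, -0.469, 0.53]
contact_force: [-12.5, -3.0, 22.8]
grip_width: 0.0583
```

Request:
play_rows:
  steps:
    - [[0.0003,0,0],[0,0,0]]
    - [[0.0008,0,0],[0,0,0]]

```text
time_s: 36.0
eef_pos: [0.4847, 0.1156, 0.0356]
ee_rot: [0.466, 0.531, -0.469, 0.53]
contact_force: [-13.7, -3.7, 24.1]
grip_width: 0.0582
```

```bash
python3 st.py
```

```text
36.0 [0.4847 0.1156 0.0356] w 0.0582 F [-13.71  -3.72  24.13] Ttool [-0.1247  0.137  -2.3893] yaw 0.1266 down [ 1.      0.0052 -0.0021] v 0.003
```

Request:
play_rows:
  steps:
    - [[-0.003,0.0015,0],[0,0,0]]
    - [[-0.003,0.0015,0],[0,0,0]]
    - [[-0.0012,0.0015,0],[0,0,0]]
    - [[-0.0005,0.0015,0],[0,0,0]]

```text
time_s: 36.4
eef_pos: [0.4889, 0.1165, 0.0355]
ee_rot: [0.467, 0.53, -0.467, 0.531]
contact_force: [-6.9, -2.7, 21.1]
grip_width: 0.0581
```

Request:
play_rows:
  steps:
    - [[0,0,0],[0,0,0]]
    - [[0,0,0],[0,0,0]]
    - [[0,0,0],[0,0,0]]
    - [[0,0,0],[0,0,0]]
  jaw: 0

```text
time_s: 36.8
eef_pos: [0.4878, 0.1162, 0.0333]
ee_rot: [0.467, 0.531, -0.468, 0.53]
contact_force: [-0.3, 0.5, 0.1]
grip_width: 0.0854
```

Request:
play_rows:
  steps:
    - [[-0.03,0,0],[0,0,0]]
    - [[-0.08,0,0],[0,0,0]]
    - [[-0.128,0,0],[0,0,0]]
    - [[-0.136,0,0],[0,0,0]]

```text
time_s: 37.2
eef_pos: [0.4916, 0.1175, 0.1751]
ee_rot: [0.47, 0.529, -0.464, 0.533]
contact_force: [1.4, 0.4, -0.6]
grip_width: 0.0853
```

```bash
python3 snap.py w10; python3 - <<'E'
import cv2
im=cv2.imread("pics/w10.png")
cv2.imwrite("pics/w10a.png",cv2.resize(im[80:280,240:400],None,fx=3,fy=3,interpolation=cv2.INTER_CUBIC))
from h import *
from station import *
print(delta(state(),(.5624,-.0133,.12),.127))
E
```

```text
37.2 [0.49162802 0.11754614 0.17507204] [ 0.01  -0.043  0.003 -0.012 -0.031  0.13   0.028]
(array([0.0541, 0.0542, 0.1384]), array([-0.0004, -0.0006, -0.0074]))
```

View pics/w10a.png

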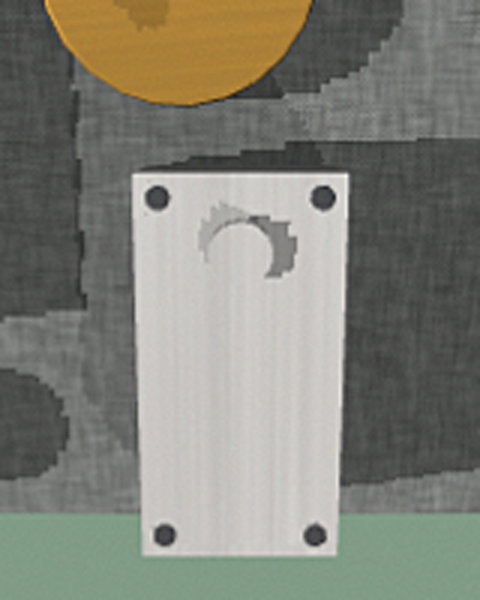

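```bash
python3 - <<'E'
from h import *
import pickle
s,c=pickle.load(open("w10.pkl","rb"))
print(fit(c,rect(.116,.06,.055),uncrop([(132,173),(350,172),(337,554),(142,556)],(240,80),3)))
s,c=pickle.load(open("w9.pkl","rb"))
print("H1",fit(c,rect(.116,.06,.055),uncrop([(127,156),(350,155),(337,547),(139,548)],(240,80),3)))
E
```

```text
(array([0.48804897, 0.11516884, 0.12520562]), np.float64(0.3833237394060234))
H1 (array([0.52897473, 0.26287018, 0.12726047]), np.float64(0.40261693490083417))
```

Request:
play_rows:
  steps:
    - [[0,0.018,0.045],[0,0,0]]
    - [[0,0.036,0.09],[0,0,-0.003]]
    - [[0.01,0.054,0.132],[0,0,-0.007]]
    - [[0.03,0.0542,0.1384],[0,0,-0.007]]
    - [[0.05,0.0542,0.1384],[0,0,-0.007]]

```text
time_s: 37.75
eef_pos: [0.5588, -0.0175, 0.1169]
ee_rot: [0.466, 0.532, -0.472, 0.527]
contact_force: [0.4, -0.4, 1.1]
grip_width: 0.0856
```

Request:
play_rows:
  steps:
    - [[0,0,0],[0,0,0]]
    - [[0,0,0],[0,0,0]]
    - [[0,0,0],[0,0,0]]

```text
time_s: 38.05
eef_pos: [0.5594, -0.0137, 0.1198]
ee_rot: [0.465, 0.533, -0.469, 0.529]
contact_force: [0.0, 0.6, -0.3]
grip_width: 0.0855
```

```bash
python3 - <<'E'
from h import *
from station import *
s=state();print(s['eef_pos'],delta(s,(.5624,-.0133,.034),.127))
E
```

```text
[ 0.55939189 -0.01365679  0.11982068] (array([0.0858, 0.0037, 0.    ]), array([0.0009, 0.0001, 0.0075]))
```

Request:
play_rows:
  steps:
    - [[0.03,0.003,0],[0,0,0.006]]
    - [[0.06,0.003,0],[0,0,0.006]]
    - [[0.083,0.003,0],[0,0,0.006]]
    - [[0.084,0.003,0],[0,0,0.006]]
    - [[0.084,0.003,0],[0,0,0.006]]

```text
time_s: 38.55
eef_pos: [0.5619, -0.0136, 0.0361]
ee_rot: [0.467, 0.531, -0.468, 0.531]
contact_force: [0.2, -0.7, 0.5]
grip_width: 0.0852
```

```bash
python3 - <<'E'
from h import *
from station import *
for i in range(4):
    s=state();print(s['eef_pos'],delta(s,(.5624,-.0133,.034),.127));read_camera("top")
E
```

```text
[ 0.56186917 -0.01361362  0.03610149] (array([ 0.0021,  0.0006, -0.0002]), array([0.0004, 0.0001, 0.0015]))
[ 0.56257683 -0.01366191  0.03679953] (array([ 0.0028, -0.0001, -0.0004]), array([ 0.0003,  0.0004, -0.0002]))
[ 0.56287893 -0.0137301   0.03714981] (array([ 0.0031, -0.0004, -0.0005]), array([ 0.0001,  0.0005, -0.0011]))
[ 0.56283403 -0.01382213  0.03714309] (array([ 0.0031, -0.0004, -0.0006]), array([ 0.    ,  0.0006, -0.0011]))
```

Request:
play_rows:
  steps:
    - [[0.0028,-0.0004,-0.0004],[0,0,-0.001]]
    - [[0.0028,-0.0004,-0.0004],[0,0,-0.001]]

```text
time_s: 38.95
eef_pos: [0.5609, -0.0137, 0.0327]
ee_rot: [0.466, 0.531, -0.468, 0.53]
contact_force: [-0.1, 0.1, -0.3]
grip_width: 0.0854
```

Request:
play_rows:
  steps:
    - [[0,0,0],[0,0,0]]
    - [[0,0,0],[0,0,0]]
    - [[0,0,0],[0,0,0]]
    - [[0,0,0],[0,0,0]]
  jaw: 255

```text
time_s: 39.35
eef_pos: [0.5614, -0.0133, 0.0332]
ee_rot: [0.467, 0.531, -0.468, 0.53]
contact_force: [-0.9, -0.1, 5.6]
grip_width: 0.0582
```

```bash
python3 st.py
```

```text
39.35 [ 0.5614 -0.0133  0.0332] w 0.0582 F [-0.94 -0.09  5.56] Ttool [-0.0502  0.3448 -0.1877] yaw 0.1269 down [1.0e+00 2.2e-03 1.0e-04] v 0.002
```

Request:
play_rows:
  steps:
    - [[-0.02,0,0],[0,0,0]]
    - [[-0.04,0,0],[0,0,0]]
    - [[-0.065,0,0],[0,0,0]]
    - [[-0.065,0,0],[0,0,0.15]]
    - [[-0.065,0,0],[0,0,0.3]]

```text
time_s: 39.85
eef_pos: [0.562, -0.0134, 0.0981]
ee_rot: [0.542, 0.454, -0.382, 0.595]
contact_force: [-1.0, -0.2, -5.8]
grip_width: 0.0582
```

```bash
python3 avg.py
```

```text
40.35 [ 0.0097 -0.0061 -0.7664 -1.2382 -0.2872 -5.2706  0.5584 -0.014   0.0959
  0.1266]
[-2.088 -0.917 -0.582 -0.514 -0.54  -0.515 -0.587 -0.642 -0.645 -0.634] [ 9.563e-01 -2.924e-01  1.000e-04]
eff [-7.33000e-02 -3.87909e+01 -1.47670e+00 -2.34431e+01  2.45000e-02
 -2.22300e+00  9.40000e-03] [0.5769 1.2878 0.5257 6.5941 0.037  1.491  0.0168]
```

Request:
play_rows:
  steps:
    - [[0,0,0],[0,0,-0.15]]
    - [[0,0,0],[0,0,-0.3]]
    - [[0,0,0],[0,0,-0.3]]
    - [[0,0,0],[0,0,-0.3]]
    - [[0,0,0],[0,0,-0.3]]

```text
time_s: 40.85
eef_pos: [0.5599, -0.0138, 0.0968]
ee_rot: [0.466, 0.532, -0.468, 0.53]
contact_force: [0.1, 0.1, -4.0]
grip_width: 0.0582
```

```bash
python3 avg.py
```

```text
41.35 [-1.8000e-03  5.0000e-04 -2.9300e-02 -1.5350e-01  1.0250e-01 -4.4822e+00
  5.6040e-01 -1.3900e-02  9.7500e-02  1.2660e-01]
[-0.008 -0.01  -0.03  -0.083 -0.027  0.004  0.029 -0.071 -0.06  -0.038] [ 1.0e+00  3.2e-03 -2.0e-04]
eff [-3.41000e-02 -4.52485e+01 -1.75950e+00 -2.22819e+01  1.00000e-02
 -1.66000e-02  2.00000e-04] [0.0732 0.1601 0.0355 0.1426 0.0028 0.0227 0.0002]
```

Request:
play_rows:
  steps:
    - [[0,0,0],[0,0,-0.15]]
    - [[0,0,0],[0,0,-0.3]]
    - [[0,0,0],[0,0,-0.3]]
    - [[0,0,0],[0,0,-0.3]]

```text
time_s: 41.75
eef_pos: [0.5617, -0.0132, 0.0964]
ee_rot: [0.382, 0.595, -0.542, 0.454]
contact_force: [0.3, -0.2, -5.1]
grip_width: 0.0585
```

```bash
python3 avg.py
```

```text
42.25 [-1.1100e-02 -2.8000e-03  5.8470e-01  2.2140e-01 -2.0930e-01 -4.8398e+00
  5.6070e-01 -1.3800e-02  9.8000e-02  1.2650e-01]
[0.534 0.604 0.6   0.582 0.566 0.602 0.57  0.63  0.549 0.61 ] [ 9.545e-01  2.981e-01 -3.000e-04]
eff [-9.48000e-02 -5.31490e+01 -2.09530e+00 -2.18413e+01 -6.55000e-02
  1.63700e+00  2.00000e-04] [1.167e-01 4.484e-01 4.730e-02 1.412e-01 6.800e-03 3.270e-02 1.000e-04]
```

Request:
play_rows:
  steps:
    - [[0,0,0],[0,0,0.15]]
    - [[0,0,0],[0,0,0.3]]
    - [[0,0,0],[0,0,0.3]]
    - [[0,0,0],[0,0,0.3]]
    - [[0,0,0],[0,0,0.3]]

```text
time_s: 42.75
eef_pos: [0.5624, -0.0134, 0.0981]
ee_rot: [0.467, 0.531, -0.468, 0.53]
contact_force: [0.5, -0.5, -4.9]
grip_width: 0.0584
```

```bash
python3 avg.py
```

```text
43.25 [-2.2000e-03 -1.3900e-02 -2.0800e-02 -9.1100e-02  1.9650e-01 -4.7984e+00
  5.6180e-01 -1.3400e-02  9.7500e-02  1.2700e-01]
[-0.022 -0.023 -0.033 -0.013 -0.005 -0.04  -0.042  0.002 -0.014 -0.018] [ 1.      0.0037 -0.    ]
eff [ 2.94000e-02 -4.55835e+01 -1.77590e+00 -2.22677e+01  1.19000e-02
  6.00000e-03 -2.00000e-04] [6.710e-02 1.581e-01 3.190e-02 1.690e-01 1.900e-03 2.640e-02 1.000e-04]
```

Request:
play_rows:
  steps:
    - [[0,0,0],[0,0,0.15]]
    - [[0,0,0],[0,0,0.3]]
    - [[0,0,0],[0,0,0.3]]
    - [[0,0,0],[0,0,0.3]]
    - [[0,0,0],[0,0,0.26]]

```text
time_s: 43.75
eef_pos: [0.561, -0.0138, 0.0978]
ee_rot: [0.531, 0.467, -0.397, 0.586]
contact_force: [0.8, -0.3, -4.4]
grip_width: 0.0582
```

Request:
play_rows:
  steps:
    - [[0,0,0],[0,0,-0.06]]
    - [[0,0,0],[0,0,-0.12]]
    - [[0,0,0],[0,0,-0.18]]
    - [[0,0,0],[0,0,-0.23]]
    - [[0,0,0],[0,0,-0.26]]

```text
time_s: 44.25
eef_pos: [0.5645, -0.013, 0.0987]
ee_rot: [0.467, 0.531, -0.468, 0.53]
contact_force: [-0.4, 0.1, -5.0]
grip_width: 0.0583
```

```bash
sed -i 's/range(10)/range(8)/' avg.py; python3 avg.py
```

```text
44.65 [ 0.0202 -0.0094 -0.0229  0.2289  0.1552 -4.8921  0.5626 -0.0133  0.0979
  0.127 ]
[ 0.208 -0.04  -0.081 -0.04  -0.071 -0.068 -0.03  -0.061] [ 1.0e+00  3.5e-03 -2.0e-04]
eff [-1.98000e-02 -4.54519e+01 -1.78450e+00 -2.23326e+01  1.36000e-02
  5.77000e-02 -2.10000e-03] [0.1716 0.5595 0.109  0.6655 0.0064 0.1843 0.0027]
```

Request:
play_rows:
  steps:
    - [[0,0,0],[0,0,-0.15]]
    - [[0,0,0],[0,0,-0.3]]
    - [[0,0,0],[0,0,-0.3]]
    - [[0,0,0],[0,0,-0.3]]
    - [[0,0,0],[0,0,-0.26]]

```text
time_s: 45.15
eef_pos: [0.5613, -0.0135, 0.0972]
ee_rot: [0.394, 0.587, -0.532, 0.465]
contact_force: [-0.5, 0.5, -4.5]
grip_width: 0.0583
```

Request:
play_rows:
  steps:
    - [[0,0,0],[0,0,0.06]]
    - [[0,0,0],[0,0,0.12]]
    - [[0,0,0],[0,0,0.18]]
    - [[0,0,0],[0,0,0.23]]
    - [[0,0,0],[0,0,0.26]]

```text
time_s: 45.65
eef_pos: [0.559, -0.0144, 0.0985]
ee_rot: [0.467, 0.531, -0.468, 0.531]
contact_force: [0.4, 0.6, -6.1]
grip_width: 0.0583
```

```bash
python3 avg.py
```

```text
46.05 [ 2.7000e-03 -1.6200e-02 -2.5900e-02 -2.1420e-01 -1.4870e-01 -4.7965e+00
  5.6020e-01 -1.4000e-02  9.8100e-02  1.2650e-01]
[-0.216 -0.079  0.033  0.013 -0.004 -0.034  0.056  0.024] [ 1.0e+00  3.3e-03 -1.0e-04]
eff [ 2.06000e-02 -4.54026e+01 -1.82560e+00 -2.22879e+01  1.11000e-02
 -7.51000e-02  1.60000e-03] [0.1724 0.6778 0.1038 0.631  0.0063 0.1883 0.0025]
```

```bash
sed -i 's/range(8)/range(6)/' avg.py; python3 avg.py
```

```text
46.35 [-0.0202 -0.0214 -0.0357  0.0109  0.1269 -4.743   0.5612 -0.0135  0.0973
  0.127 ]
[-0.036 -0.014 -0.06  -0.023 -0.082 -0.   ] [ 1.      0.0037 -0.    ]
eff [ 1.46000e-02 -4.55339e+01 -1.81630e+00 -2.22838e+01  1.14000e-02
 -3.10000e-03 -0.00000e+00] [0.0161 0.0692 0.0049 0.0094 0.0006 0.0021 0.    ]
```

Request:
play_rows:
  steps:
    - [[0.03,0,0],[0,0,0]]
    - [[0.05,0,0],[0,0,0]]
    - [[0.06,0,0],[0,0,0]]
    - [[0.063,0.0005,0],[0,0,0]]
    - [[0.063,0.001,0],[0,0,0]]

```text
time_s: 46.85
eef_pos: [0.5622, -0.0134, 0.0346]
ee_rot: [0.466, 0.531, -0.468, 0.53]
contact_force: [-0.2, -0.2, -4.8]
grip_width: 0.0581
```

Request:
play_rows:
  steps:
    - [[0.0004,0,0],[0,0,0]]
    - [[0.0008,0,0],[0,0,0]]

```text
time_s: 47.05
eef_pos: [0.5629, -0.0135, 0.0347]
ee_rot: [0.467, 0.531, -0.468, 0.53]
contact_force: [-1.0, -0.1, -4.4]
grip_width: 0.058
```

Request:
play_rows:
  steps:
    - [[0,0,0],[0,0,0]]
    - [[0,0,0],[0,0,0]]
    - [[0,0,0],[0,0,0]]
  jaw: 0

```text
time_s: 47.35
eef_pos: [0.5628, -0.0135, 0.0346]
ee_rot: [0.467, 0.531, -0.468, 0.53]
contact_force: [0.5, -0.5, 0.0]
grip_width: 0.0856
```

Request:
play_rows:
  steps:
    - [[-0.03,0,0],[0,0,0]]
    - [[-0.07,0,0],[0,0,0]]
    - [[-0.1,0,0],[0,0,0]]

```text
time_s: 47.65
eef_pos: [0.5631, -0.0134, 0.1361]
ee_rot: [0.467, 0.531, -0.468, 0.531]
contact_force: [0.8, -0.4, 0.0]
grip_width: 0.0854
```

```bash
python3 snap.py w11; python3 - <<'E'
from h import *
from station import *
print(delta(state(),(.5285,.263,.15),.127))
E
```

```text
47.65 [ 0.56306262 -0.01336219  0.13612421] [ 0.059 -0.367 -0.052 -0.24  -0.139  0.59   0.114]
(array([-0.0094, -0.0026, -0.2788]), array([-0.0003,  0.0016, -0.0077]))
```

Request:
play_rows:
  steps:
    - [[-0.01,0,-0.048],[0,0,0]]
    - [[-0.01,0,-0.096],[0,0,0]]
    - [[-0.01,0,-0.144],[0,0,0]]
    - [[-0.01,0,-0.192],[0,0,0]]
    - [[-0.01,0,-0.24],[0,0,0]]

```text
time_s: 48.2
eef_pos: [0.5317, 0.2265, 0.1442]
ee_rot: [0.467, 0.531, -0.468, 0.53]
contact_force: [1.6, 0.1, -0.3]
grip_width: 0.085
```

Request:
play_rows:
  steps:
    - [[0,-0.002,-0.036],[0,0,0]]
    - [[0,-0.002,-0.039],[0,0,0]]
    - [[0.02,-0.002,-0.039],[0,0,0]]
    - [[0.04,-0.002,-0.039],[0,0,0]]

```text
time_s: 48.6
eef_pos: [0.5256, 0.2633, 0.104]
ee_rot: [0.467, 0.531, -0.467, 0.53]
contact_force: [-0.7, 0.1, -0.7]
grip_width: 0.0851
```

```bash
python3 - <<'E'
from h import *
from station import *
for i in range(3):
    s=state();print(s['eef_pos'],delta(s,(.5285,.2632,.034),.127));read_camera("top")
E
```

```text
[0.52558159 0.26328542 0.10397091] (array([0.07  , 0.003 , 0.0005]), array([ 0.0003, -0.0002,  0.001 ]))
[0.52317579 0.26142105 0.10005449] (array([ 0.066 ,  0.006 , -0.0012]), array([-0.0002,  0.0023,  0.0078]))
[0.52314242 0.26119334 0.10116064] (array([ 0.0671,  0.0061, -0.0015]), array([-0.0006,  0.0026,  0.0084]))
```

Request:
play_rows:
  steps:
    - [[0.03,0.004,-0.0015],[0,0,0.004]]
    - [[0.055,0.004,-0.0015],[0,0,0.004]]
    - [[0.066,0.004,-0.0015],[0,0,0.004]]
    - [[0.067,0.004,-0.0015],[0,0,0.004]]
    - [[0.067,0.004,-0.0015],[0,0,0.004]]

```text
time_s: 49.25
eef_pos: [0.5291, 0.2653, 0.0377]
ee_rot: [0.468, 0.53, -0.467, 0.531]
contact_force: [0.6, -0.2, -0.0]
grip_width: 0.0855
```

```bash
python3 - <<'E'
from h import *
from station import *
for i in range(3):
    s=state();print(s['eef_pos'],delta(s,(.5285,.2632,.034),.127));read_camera("top")
E
```

```text
[0.52912072 0.26530589 0.03771692] (array([ 0.0037, -0.0009,  0.002 ]), array([-0.0004, -0.0005, -0.0021]))
[0.52941652 0.2655171  0.03812032] (array([ 0.0041, -0.0012,  0.0022]), array([-0.0004, -0.0008, -0.003 ]))
[0.52946259 0.26554012 0.03821646] (array([ 0.0042, -0.0013,  0.0022]), array([-0.0004, -0.0008, -0.0032]))
```

Request:
play_rows:
  steps:
    - [[0.004,-0.0012,0.002],[0,0,-0.002]]
    - [[0.004,-0.0012,0.002],[0,0,-0.002]]

```text
time_s: 49.6
eef_pos: [0.5273, 0.2622, 0.0326]
ee_rot: [0.467, 0.531, -0.468, 0.53]
contact_force: [0.4, -0.4, 0.7]
grip_width: 0.0852
```

Request:
play_rows:
  steps:
    - [[0,0,0],[0,0,0]]
    - [[0,0,0],[0,0,0]]
    - [[0,0,0],[0,0,0]]
    - [[0,0,0],[0,0,0]]
  jaw: 255

```text
time_s: 50.0
eef_pos: [0.5279, 0.2634, 0.0335]
ee_rot: [0.467, 0.531, -0.467, 0.531]
contact_force: [-0.2, 0.3, 5.3]
grip_width: 0.0582
```

```bash
python3 st.py
```

```text
50.0 [0.5279 0.2634 0.0335] w 0.0582 F [-0.17  0.3   5.26] Ttool [ 0.0648 -0.0745 -0.1912] yaw 0.127 down [1.e+00 2.e-04 5.e-04] v 0.002
```

Request:
play_rows:
  steps:
    - [[-0.04,0,0],[0,0,0]]
    - [[-0.09,0,0],[0,0,0.1]]
    - [[-0.09,0,0],[0,0,0.25]]
    - [[-0.09,0,0],[0,0,0.35]]
    - [[-0.09,0,0],[0,0,0.35]]

```text
time_s: 50.5
eef_pos: [0.5218, 0.2607, 0.1196]
ee_rot: [0.548, 0.443, -0.371, 0.604]
contact_force: [-1.8, -0.7, -6.5]
grip_width: 0.0581
```

Request:
play_rows:
  steps:
    - [[0,0,0],[0,0,0]]
    - [[0,0,0],[0,0,0]]
    - [[0,0,0],[0,0,-0.08]]
    - [[0,0,0],[0,0,-0.16]]
    - [[0,0,0],[0,0,-0.24]]

```text
time_s: 51.0
eef_pos: [0.5292, 0.2631, 0.123]
ee_rot: [0.495, 0.506, -0.438, 0.554]
contact_force: [0.3, -1.2, -5.1]
grip_width: 0.0583
```

Request:
play_rows:
  steps:
    - [[0,0,0],[0,0,-0.06]]
    - [[0,0,0],[0,0,-0.09]]
    - [[0,0,0],[0,0,-0.11]]
    - [[0,0,0],[0,0,-0.11]]
    - [[0,0,0],[0,0,-0.11]]

```text
time_s: 51.5
eef_pos: [0.5278, 0.2628, 0.1223]
ee_rot: [0.467, 0.531, -0.468, 0.53]
contact_force: [-0.3, 0.1, -4.1]
grip_width: 0.058
```

```bash
python3 avg.py
```

```text
51.8 [ 4.7000e-03 -1.9000e-03  2.3900e-02 -1.3640e-01 -2.8800e-02 -4.3851e+00
  5.2720e-01  2.6300e-01  1.2260e-01  1.2740e-01]
[0.01  0.001 0.051 0.013 0.048 0.02 ] [ 1.0e+00  1.1e-03 -2.0e-04]
eff [ 1.38300e-01 -4.68784e+01 -3.05720e+00 -2.35762e+01  2.00000e-03
  3.06000e-02  1.00000e-03] [0.0851 0.0648 0.045  0.0846 0.0076 0.0095 0.0007]
```

Request:
play_rows:
  steps:
    - [[0,0,0],[0,0,-0.12]]
    - [[0,0,0],[0,0,-0.25]]
    - [[0,0,0],[0,0,-0.35]]
    - [[0,0,0],[0,0,-0.35]]
    - [[0,0,0],[0,0,-0.35]]

```text
time_s: 52.3
eef_pos: [0.5278, 0.2629, 0.122]
ee_rot: [0.368, 0.604, -0.553, 0.441]
contact_force: [-0.7, -0.5, -4.8]
grip_width: 0.0583
```

Request:
play_rows:
  steps:
    - [[0,0,0],[0,0,0]]
    - [[0,0,0],[0,0,0.08]]
    - [[0,0,0],[0,0,0.16]]
    - [[0,0,0],[0,0,0.24]]
    - [[0,0,0],[0,0,0.3]]

```text
time_s: 52.8
eef_pos: [0.5256, 0.2632, 0.1239]
ee_rot: [0.454, 0.542, -0.479, 0.52]
contact_force: [-0.4, -0.2, -4.5]
grip_width: 0.0583
```

Request:
play_rows:
  steps:
    - [[0,0,0],[0,0,0.03]]
    - [[0,0,0],[0,0,0.05]]
    - [[0,0,0],[0,0,0.05]]
    - [[0,0,0],[0,0,0.05]]

```text
time_s: 53.2
eef_pos: [0.5272, 0.2629, 0.123]
ee_rot: [0.467, 0.531, -0.468, 0.53]
contact_force: [1.0, -0.4, -4.6]
grip_width: 0.058
```

```bash
python3 avg.py
```

```text
53.5 [ 0.0085  0.0064 -0.046   0.0573  0.0939 -5.0367  0.5277  0.2628  0.1225
  0.1265]
[-0.01  -0.039 -0.092 -0.039 -0.065 -0.032] [ 1.0e+00  1.9e-03 -1.0e-04]
eff [-8.83000e-02 -4.74347e+01 -3.16610e+00 -2.35281e+01  1.86000e-02
 -2.14000e-02  4.00000e-04] [0.064  0.0908 0.044  0.0707 0.0076 0.0088 0.0002]
```

```bash
python3 snap.py w12; python3 - <<'E'
from h import *
from station import *
print(delta(state(),(.4821,-.2615,.11),-.09))
import cv2
i=cv2.imread("pics/w12.png");cv2.imwrite("pics/w12c.png",cv2.resize(i[125:245,220:420],None,fx=4,fy=4,interpolation=cv2.INTER_CUBIC))
E
```

```text
53.5 [0.52771335 0.26281053 0.12238587] [-0.001 -0.001 -0.001  0.002  0.001  0.     0.002]
(array([ 0.0126, -0.1114,  0.5144]), array([0.2166, 0.0003, 0.0019]))
```

View pics/w12c.png

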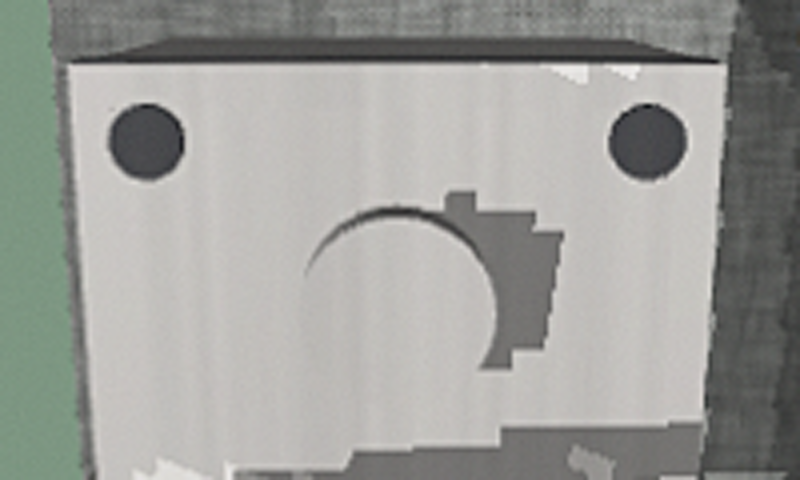

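```bash
python3 - <<'E'
from h import *
import pickle
s,c=pickle.load(open("w12.pkl","rb"))
W=np.eye(4);W[:3,:3]=R.from_quat(s['ee_rot']).as_matrix();W[:3,3]=s['eef_pos']
c=dict(c);c["camera_from_world"]=c["camera_from_world"]@W
px=uncrop([(67,63),(726,63),(165,39),(630,39),(400,310)],(220,125),4)
# local (x fwd, y left, depth below top)
L=np.array([[.058,.03,0],[.058,-.03,0],[.058,.03,.052],[.058,-.03,.052],[.036,0,-.006]])
def f(v):
    t,y,z,a,p=v; ca,sa=np.cos(a),np.sin(a)
    hx,hy=L[:,0],L[:,1]
    Y=y+ca*hx+sa*hy; Z=z-(ca*hy-sa*hx); X=t+L[:,2]-p*hx
    return (proj(c,np.c_[X,Y,Z])-px).ravel()
r=least_squares(f,[-.021,0,0,0,0]);print(r.x.round(4),r.fun.round(2))
r=least_squares(lambda v:f(np.r_[v,0]),[-.021,0,0,0]);print(r.x.round(4),r.fun.round(2))
E
```

```text
[-0.017   0.0018  0.0012 -0.0004  0.103 ] [-0.32  0.42  0.97  0.22  1.31 -0.4  -1.57 -0.54 -0.46  0.  ]
[-0.0225  0.0019  0.0012 -0.0004] [ 0.02  0.05  0.62 -0.15  1.47 -0.64 -1.73 -0.77 -0.45  1.06]
```

Request:
play_rows:
  steps:
    - [[0,-0.0105,0.0485],[0,0,0]]
    - [[0,-0.021,0.097],[0.05,0,0]]
    - [[0,-0.0315,0.1455],[0.1,0,0]]
    - [[0,-0.042,0.194],[0.15,0,0]]
    - [[0,-0.0525,0.2425],[0.2,0,0]]

```text
time_s: 54.05
eef_pos: [0.506, 0.0138, 0.123]
ee_rot: [-0.518, -0.481, 0.519, -0.481]
contact_force: [1.3, -0.7, -4.3]
grip_width: 0.0581
```

```bash
python3 - <<'E'
from h import *
from station import *
s=state();print(s['eef_pos'],delta(s,(.4821,-.2615,.11),-.09))
E
```

```text
[0.50595797 0.01384235 0.12298637] (array([ 0.0131, -0.0032,  0.2764]), array([0.0151, 0.0003, 0.0006]))
```

Request:
play_rows:
  steps:
    - [[0,0,0.048],[0.015,0,0]]
    - [[0,0,0.096],[0.015,0,0]]
    - [[0,-0.001,0.144],[0.015,0,0]]
    - [[0,-0.003,0.192],[0.015,0,0]]
    - [[0.0,-0.004,0.24],[0.015,0,0]]

```text
time_s: 54.55
eef_pos: [0.4843, -0.2252, 0.123]
ee_rot: [-0.521, -0.478, 0.522, -0.477]
contact_force: [1.7, 0.2, -4.7]
grip_width: 0.0585
```

Request:
play_rows:
  steps:
    - [[0.005,-0.001,0.028],[0,0,0]]
    - [[0.01,-0.001,0.035],[0,0,0]]
    - [[0.01,-0.001,0.035],[0,0,0]]
    - [[0.01,-0.001,0.035],[0,0,0]]

```text
time_s: 54.95
eef_pos: [0.4809, -0.2563, 0.1126]
ee_rot: [-0.521, -0.479, 0.521, -0.477]
contact_force: [-0.2, -0.1, -4.3]
grip_width: 0.0583
```

```bash
python3 - <<'E'
from h import *
from station import *
for i in range(3):
    s=state();print(s['time_s'],s['eef_pos'],delta(s,(.4806,-.2604,.092),-.09)); im=read_camera("scene")
cv2.imwrite("pics/s1.png",cv2.resize(im[120:280,150:310],None,fx=3.7,fy=3.7,interpolation=cv2.INTER_CUBIC)[:,:,::-1])
E
```

```text
54.95 [ 0.48088455 -0.25633789  0.11258255] (array([0.0206, 0.0001, 0.0041]), array([ 0.0037, -0.0012,  0.0019]))
55.0 [ 0.48125735 -0.2559399   0.11282646] (array([ 0.0208, -0.0002,  0.0045]), array([ 0.0049, -0.001 ,  0.0013]))
55.05 [ 0.48135871 -0.25598685  0.11300387] (array([ 0.021 , -0.0004,  0.0045]), array([ 0.0052, -0.0006,  0.0011]))
```

View pics/s1.png

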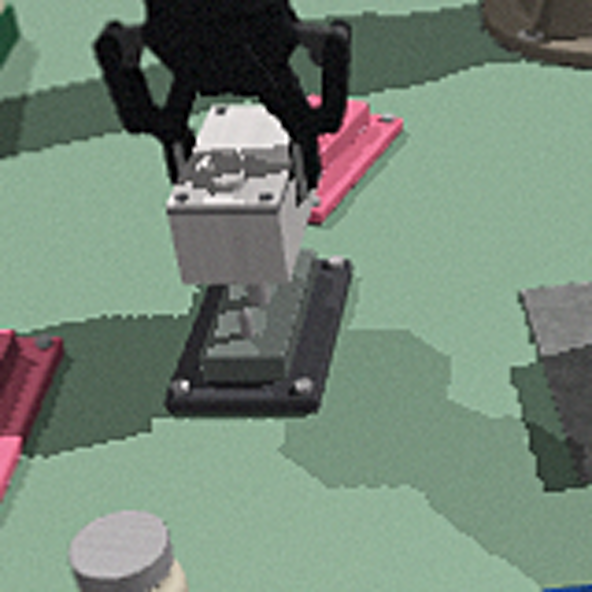

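Request:
play_rows:
  steps:
    - [[0.006,-0.0003,0.0045],[0.005,-0.0006,0.001]]
    - [[0.014,-0.0003,0.0045],[0.005,-0.0006,0.001]]
    - [[0.019,-0.0003,0.0045],[0.005,-0.0006,0.001]]
    - [[0.019,-0.0003,0.0045],[0.005,-0.0006,0.001]]
    - [[0.019,-0.0003,0.0045],[0.005,-0.0006,0.001]]

```text
time_s: 55.6
eef_pos: [0.4796, -0.2625, 0.0935]
ee_rot: [-0.522, -0.476, 0.523, -0.476]
contact_force: [-0.2, -0.1, -5.5]
grip_width: 0.058
```

```bash
python3 - <<'E'
from h import *
from station import *
for i in range(5):
    s=state();print(s['time_s'],s['eef_pos'],delta(s,(.4806,-.2604,.086),-.09)); im=read_camera("wrist")
E
```

```text
55.6 [ 0.47962114 -0.26246875  0.09350012] (array([ 0.0075,  0.0008, -0.0022]), array([-0.0031,  0.0007,  0.001 ]))
55.65 [ 0.47987914 -0.26259468  0.09379676] (array([ 0.0078,  0.0005, -0.0023]), array([-0.003 ,  0.001 ,  0.0004]))
55.7 [ 0.4800047  -0.26270369  0.09400022] (array([ 0.008 ,  0.0004, -0.0024]), array([-0.0031,  0.0011, -0.    ]))
55.75 [ 0.48006537 -0.26270765  0.09410962] (array([ 0.0081,  0.0003, -0.0024]), array([-0.003 ,  0.0012, -0.0002]))
55.8 [ 0.48005401 -0.26274356  0.09416626] (array([ 0.0082,  0.0003, -0.0024]), array([-0.0031,  0.0013, -0.0003]))
```

Request:
play_rows:
  steps:
    - [[0.002,0.0003,-0.0024],[-0.003,0.001,0]]
    - [[0.003,0.0003,-0.0024],[-0.003,0.001,0]]
    - [[0.003,0.0003,-0.0024],[-0.003,0.001,0]]

```text
time_s: 56.15
eef_pos: [0.4802, -0.26, 0.0906]
ee_rot: [-0.522, -0.477, 0.522, -0.477]
contact_force: [-0.1, -0.5, -4.7]
grip_width: 0.0579
```

```bash
python3 - <<'E'
from h import *
from station import *
for i in range(4):
    s=state();print(s['time_s'],s['eef_pos'],delta(s,(.4806,-.2604,.086),-.09)); im=read_camera("wrist")
E
```

```text
56.15 [ 0.48016027 -0.26003274  0.09063864] (array([0.0046, 0.0005, 0.0003]), array([ 0.0002, -0.0002,  0.0008]))
56.2 [ 0.48020486 -0.26018555  0.09073096] (array([0.0047, 0.0004, 0.0002]), array([ 0.0001, -0.    ,  0.0007]))
56.25 [ 0.48026691 -0.26027395  0.09081016] (array([0.0048, 0.0003, 0.0001]), array([-0.0001,  0.    ,  0.0004]))
56.3 [ 0.48029919 -0.26030181  0.09082496] (array([0.0048, 0.0003, 0.0001]), array([-0.0001,  0.0001,  0.0004]))
```

Request:
play_rows:
  steps:
    - [[0.003,0.0003,0],[0,0,0]]
    - [[0.006,0.0003,0],[0,0,0]]
    - [[0.009,0.0003,0],[0,0,0]]
    - [[0.01,0.0003,0],[0,0,0]]
    - [[0.01,0.0003,0],[0,0,0]]

```text
time_s: 56.85
eef_pos: [0.4804, -0.2602, 0.0805]
ee_rot: [-0.522, -0.477, 0.522, -0.477]
contact_force: [-0.6, -0.3, -5.7]
grip_width: 0.0579
```

```bash
python3 st.py; python3 - <<'E'
from station import *
import cv2
im=read_camera("scene")
cv2.imwrite("pics/s2.png",cv2.resize(im[120:280,150:310],None,fx=3.7,fy=3.7,interpolation=cv2.INTER_CUBIC)[:,:,::-1])
E
python3 st.py
```

```text
56.85 [ 0.4804 -0.2602  0.0805] w 0.0579 F [-0.57 -0.29 -5.67] Ttool [-0.0487 -0.0008 -0.0106] yaw -0.0901 down [1.0e+00 1.1e-03 2.0e-04] v 0.007
56.9 [ 0.4805 -0.2602  0.0807] w 0.0583 F [-0.24  0.01 -4.63] Ttool [-0.0023 -0.023  -0.0654] yaw -0.0902 down [1.e+00 7.e-04 1.e-04] v 0.006
```

View pics/s2.png

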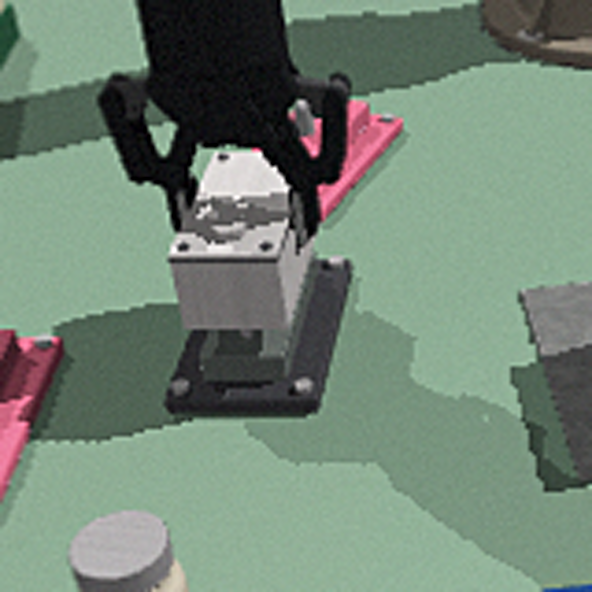

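Request:
play_rows:
  steps:
    - [[0.002,0,0],[0,0,0]]
    - [[0.0045,0,0],[0,0,0]]
    - [[0.007,0,0],[0,0,0]]
    - [[0.009,0,0],[0,0,0]]
    - [[0.01,0,0],[0,0,0]]

```text
time_s: 57.4
eef_pos: [0.4804, -0.2602, 0.0705]
ee_rot: [-0.522, -0.477, 0.522, -0.477]
contact_force: [-1.0, -0.0, -4.8]
grip_width: 0.0581
```

```bash
python3 st.py
```

```text
57.4 [ 0.4804 -0.2602  0.0705] w 0.0581 F [-0.95 -0.03 -4.78] Ttool [ 0.004   0.0189 -0.0788] yaw -0.0901 down [1.e+00 9.e-04 1.e-04] v 0.018
```

Both engaged without force. Continue to home.

Request:
play_rows:
  steps:
    - [[0.0025,0,0],[0,0,0]]
    - [[0.005,0,0],[0,0,0]]
    - [[0.007,0,0],[0,0,0]]
    - [[0.0085,0,0],[0,0,0]]
    - [[0.009,0,0],[0,0,0]]

```text
time_s: 57.9
eef_pos: [0.4804, -0.2602, 0.0616]
ee_rot: [-0.522, -0.477, 0.522, -0.477]
contact_force: [0.8, -0.3, -5.4]
grip_width: 0.0584
```

```bash
python3 st.py
```

```text
57.9 [ 0.4804 -0.2602  0.0616] w 0.0584 F [ 0.84 -0.25 -5.41] Ttool [ 0.0172  0.0131 -0.0828] yaw -0.0901 down [1.e+00 8.e-04 1.e-04] v 0.01
```

Request:
play_rows:
  steps:
    - [[0.0005,0,0],[0,0,0]]
    - [[0.001,0,0],[0,0,0]]
    - [[0.0015,0,0],[0,0,0]]
    - [[0.002,0,0],[0,0,0]]

```text
time_s: 58.3
eef_pos: [0.4807, -0.2604, 0.0604]
ee_rot: [-0.522, -0.477, 0.522, -0.477]
contact_force: [-2.7, 1.8, 3.5]
grip_width: 0.0584
```

```bash
python3 st.py
```

```text
58.3 [ 0.4807 -0.2604  0.0604] w 0.0584 F [-2.67  1.78  3.47] Ttool [-0.0163  0.3355 -0.5647] yaw -0.0902 down [ 1.e+00  4.e-04 -1.e-04] v 0.002
```

Request:
play_rows:
  steps:
    - [[0,0,0],[0,0,0]]
    - [[0,0,0],[0,0,0]]
    - [[0,0,0],[0,0,0]]
    - [[0,0,0],[0,0,0]]
    - [[0,0,0],[0,0,0]]
  jaw: 0

```text
time_s: 58.8
eef_pos: [0.4808, -0.2604, 0.06]
ee_rot: [-0.522, -0.477, 0.522, -0.477]
contact_force: [-0.1, 0.0, -0.9]
grip_width: 0.0851
```

Request:
play_rows:
  steps:
    - [[-0.02,0,0],[0,0,0]]
    - [[-0.06,0,0],[0,0,0]]
    - [[-0.1,0,0],[0,0,0]]
    - [[-0.1,0,0],[0,0,0]]

```text
time_s: 59.2
eef_pos: [0.4845, -0.2621, 0.1657]
ee_rot: [0.524, 0.473, -0.521, 0.481]
contact_force: [0.9, 0.5, 0.6]
grip_width: 0.0856
```

```bash
python3 snap.py w13; python3 - <<'E'
from station import *
import cv2
print(state()['time_s'])
im=read_camera("scene");cv2.imwrite("pics/s3.png",im[:,:,::-1])
cv2.imwrite("pics/s3a.png",cv2.resize(im[120:280,150:310],None,fx=3.7,fy=3.7,interpolation=cv2.INTER_CUBIC)[:,:,::-1])
im=read_camera("top");cv2.imwrite("pics/top3.png",im[:,:,::-1])
E
```

```text
59.2 [ 0.48451763 -0.26212186  0.1656626 ] [-0.     0.052  0.001  0.069  0.004 -0.044 -0.004]
59.25
```

View pics/s3a.png

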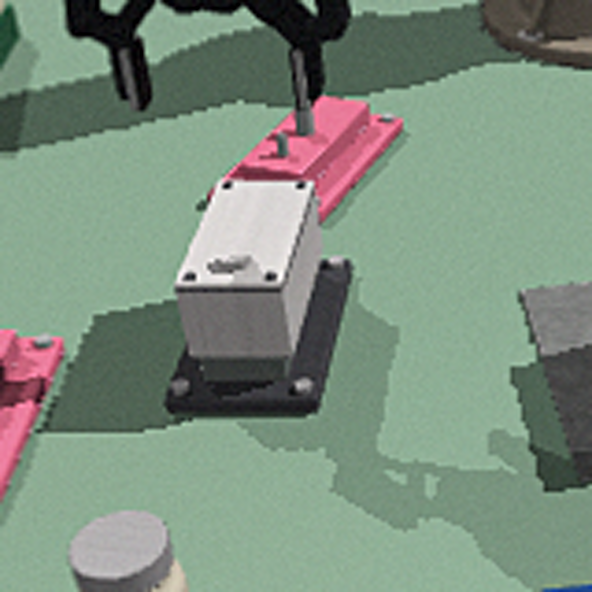

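View pics/w13.png

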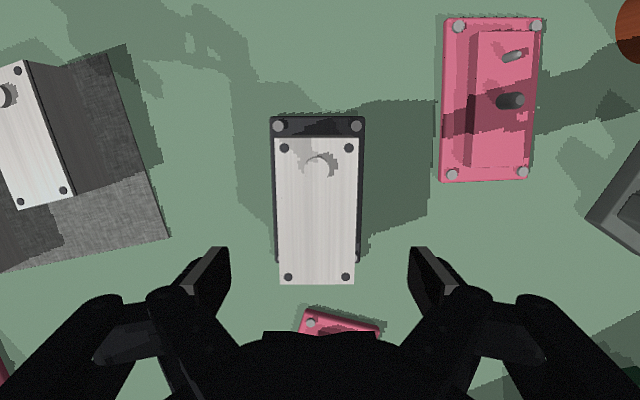

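View pics/top3.png

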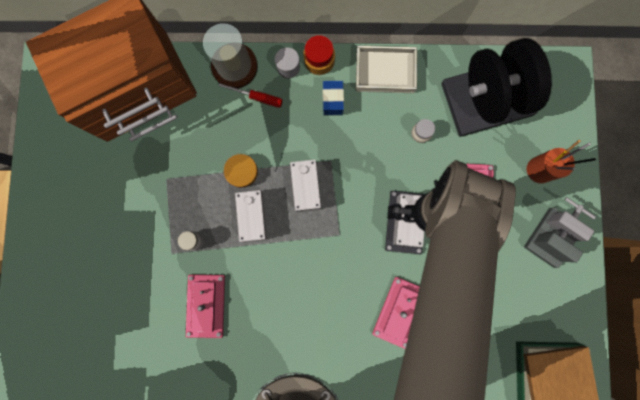

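```bash
python3 - <<'E'
from h import *
import pickle
s,c=pickle.load(open("w13.pkl","rb"))
for z in (.082,.088,.094): print(z,fit(c,rect(.116,.06,z),[(274,138),(356,138),(354,284),(280,284)]))
im=cv2.imread("pics/top3.png")
t=get=None
from station import *
ct=get_calibration("top")
cv2.imwrite("pics/top3a.png",cv2.resize(im[140:270,150:350],None,fx=4,fy=4,interpolation=cv2.INTER_CUBIC))
E
```

```text
0.082 (array([ 0.48212996, -0.26130176, -0.0842498 ]), np.float64(1.5856315352787647))
0.088 (array([ 0.48309794, -0.26145217, -0.08393372]), np.float64(3.1490707772535416))
0.094 (array([ 0.48335984, -0.26159154, -0.08667968]), np.float64(6.841541483751371))
```

View pics/top3a.png

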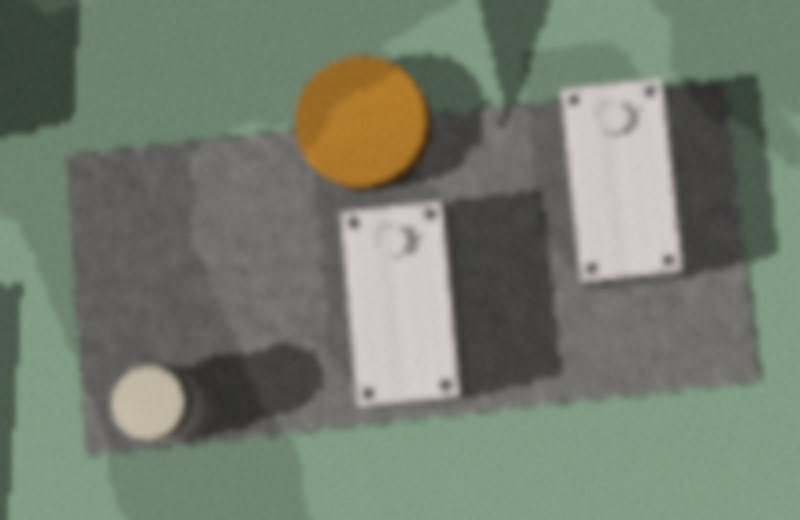

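```bash
python3 -c "
from station import *
print(state()['time_s']);print(close_job())"
```

```text
59.35
the job is handed in; nothing more can be done
None
```

I mounted the place_1 housing on the grey stand and handed the job in at 59.35 s. I'm fairly sure it is the one that rattles, but the test was not clear-cut.

**Which one rattles:**
- **Quick tips:** tipping each housing and snapping it back to level showed no clear shift in any of the three.
- **Slow return to level:** place_1 shifted by about 0.07 N m with the expected sign, measured on six settled readings each way. About 0.09 was expected. The joint 6 effort shifted the same way, by about 0.05.
- **place_3:** it was slow-tipped too. Readings just after the return swung by about 0.07 the wrong way, then went back to its usual value within half a second, so I took it as quiet.
- **place_2:** it was only tipped with the quick return, though with long holds, and showed no shift. It counts as quiet on that weaker test.

**Mounting:** it went down over the shaft and pin with no push-back until about 3.5 N upward at the expected seat height. I then let go. The wrist picture afterwards fits a housing sitting fully home: top at 82 mm and centre within about 1 mm of the shaft axis.

**Quiet housings and the rest:** both are upright on their places, place_3 within about 1 mm and place_2 about 3 mm forward of where it stood. I left that 3 mm uncorrected. While setting place_2 back, the wrist force reached about 24 N, well under the limit. In the last top picture the jar, tin, pot and carton have not visibly moved, and no quiet housing went near the stand.

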